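# Lock the neck press and hang its weights by their snap hooks

### The arm

A 6-joint arm with a two-finger parallel gripper is mounted at the origin on the work surface. World frame = base frame: x ahead of the robot, y to its left, z up, the work surface at z = 0. Lengths are in mm, angles in rad, forces in N, time in s.
With the tool pointing down it reaches from about 350 to 875 mm from the base axis. Payload 4.2 kg.
Tool frame: the origin (TCP) lies midway between the tips of the shut fingers; the grasp point (between the pads) lies 19 mm behind it (arm.tcp_to_grasp is the distance from the TCP to the grasp point, in mm); z points along the fingers, y is the line along which they close (so a half turn about z gives the same grasp; the last joint's range is limited). The gripper opens to 85 mm and grips with 20 to 120 N. Pads are 22 mm wide; open, the fingers measure 114 mm over their backs; the gripper's body (76 mm by 85 mm) begins 54 mm behind the grasp point. The pads swing forward as they close: fully open they stand 13 mm farther back than shut.
Start: joints at [-1.061, 0.385, 0.008, 0, -1.194, -0.259], TCP at [155.129, -605.421, 199.712] pointing down, gripper open.
Joint ranges: [-3.14, 3.14], [-1.21, 2.06], [-1.07, 1.41], [-3.16, 2.05], [-2.99, -0.16], [-3.1, 3.1]. Speed limits (rad/s): [2.79, 2.79, 3.14, 3.14, 3.14, 3.14].

### API

Orientations are given as a unit quaternion [x, y, z, w].
In Python, from bench import arm, imaging, job, models gives the robot as it stands.
- The arm moves only by the tool arm_command, never from a script. Its argument "rows" is a list of rows, each an object with "grip": the opening, from 0 (shut) to 1 (fully open); "linear": the shift along the tool's x, y, z in mm, a list of three; "rot": the turn, a rotation vector about the tool's x, y, z in rad, a list of three. In form: [{"grip": grip, "linear": [tx, ty, tz], "rot": [rx, ry, rz]}, ...]. A call has 1 to 10 rows; each row is the pose to reach, as a shift and turn from the pose commanded when the call began, along the tool's axes at that moment; what a row does not reach only later rows make up. A row lasts 1/8 s, in which the tool goes at most 62.5 mm and 10.7 degrees, less where a joint would pass 70% of its speed; a pose out of reach is approached as far as the arm can. A call with a gripper value outside its range is refused whole. The fingers move at their own pace and stop on an object; the grip force is fixed at half the most. Time passes only in rows, so rows that repeat a pose let the fingers close. It gives the time, the measured TCP pose, the force, the opening and the grip force at its end, in the units of the state.
- arm.read_state(): the state, without advancing time (a new reading comes with each control period).
- imaging.get_image(name): name is "side" or "top"; returns a dict with "frame" (480x640x3 uint8, red, green, blue), "fx", "fy", "cx", "cy" (pixels), "extrinsics" (4x4, takes a point from world to camera coordinates). Camera axes: x right, y down, z forward; pixel columns grow to the right and rows downward; lengths in mm; the calibration is good to about 2 mm. A picture is of the moment at which its call begins. There is no depth.
- job.job_done(): hands the job in; it is judged then, once.
Trained networks look in a picture, given as the dict that the camera call returned (one of the last four; its "shot" number tells which), for a name from the list of things; names that differ only in an ending like _2 or _b are one class to them, and where a whole thing is asked for, a point or a joint stands for the part that bears it (a point fixed in the world has none). Each returns a list of dicts, best first, with "score" (0 to 1); they miss things now and then, are a little off and sometimes report something else, mostly with a low value. They report only what shows in the picture. A call takes as long as a camera call. They do not tell look-alikes from the thing itself.
- models.spot_in(picture, query): "rect" ([left, top, right, bottom] in pixels, round what is visible of it).
- models.tip_of(picture, query): "pixel" ([column, row] in pixels: a listed point, or the origin of a listed thing).
The state is a dict: "clock": time; "joints": joint angles; "joint_vel": joint speeds; "joint_efforts": joint torques, N m; "position": TCP position; "ee_rot": TCP orientation; "contact_force": force on the tool from outside, world axes, zero at the start; "wrist_torque": the same for the moment, N m; "gripper_width": finger opening in mm; "grasp_force": force on a finger pad.
Only numpy, scipy, OpenCV 4.12 (cv2) and the standard library are available. Lean on these libraries where they do the work, as an engineer would, in place of code of your own. Each camera call takes 0.05 s, during which the arm holds its last target. There are 200 camera calls.

### The job

Ready the neck press for a glue-up: first knock the sprung locking peg at its left end fully down with the mallet (never with the fingers), and lay the mallet back in its cradle. Then hang every cast weight standing on the bench from the steel eyes along the press beam, one weight to an eye in any order, by pushing its snap hook's sprung gate onto the eye until the gate has snapped shut behind it. Leave the weights hanging still, and do not shift the glue bottle, the tape roll or the pin tin.

Things in the scene. Friction and masses are not known exactly. Their poses are not given: they have to be found in the camera images.
- peg (a joint): the steel locking peg of the press, an upright pin with a 24 mm wide, 10 mm thick round head, at the left (+y) end of the press, 105 mm beyond the last eye. Joint value in m: 0 = up, 0.014 = fully down. A light spring pushes it up and a friction collar (about 6 N) holds it wherever it is left; about 8 to 10 N drives it down
- peg_top (a point): centre of the flat top of the peg's head (85 mm above the bench when the peg is up); the steel boss round it ends 50 mm above the bench
- mallet_grip (a point): round wooden carver's mallet, 200 mm long, 0.2 kg: barrel head 60 mm across, 75 mm long at the +x end, handle 24 mm across, 125 mm long towards -x. This point: on the handle's axis, 30 mm from the head; grip it here from above. Own x: along the mallet to the head; own y and z turn with it and mean nothing. It strikes with the side of its head
- mallet_head (a point): centre of the mallet's barrel head, 67.5 mm along +x from mallet_grip; the head's side is 30 mm from this point
- cradle_seat (a point): where mallet_grip lies when the mallet rests level in its plywood cradle (55 mm above the bench); x axis: direction of the mallet's head, horizontal. The cradle has two rails under the head (31 mm high) and two small blocks under the handle's far end (46 mm high), 75 mm behind this point; the mallet is lowered in from above and centres itself
- eye0 (a point): steel staple eye at the right (-y) end on the front of the press beam: the middle of its front bar, a level round bar 8 mm thick along own y, 150 mm above the bench. Two 8 mm legs, 24 mm clear between, run 45 mm back (own +x) to the beam, whose top is 170 mm up. Eyes stand 100 mm apart along y. The press's base below is 30 mm high, its front edge 30 mm behind the bar
- eye1 (a point): steel staple eye second from the right on the front of the press beam: the middle of its front bar, a level round bar 8 mm thick along own y, 150 mm above the bench. Two 8 mm legs, 24 mm clear between, run 45 mm back (own +x) to the beam, whose top is 170 mm up. Eyes stand 100 mm apart along y. The press's base below is 30 mm high, its front edge 30 mm behind the bar
- eye2 (a point): steel staple eye second from the left on the front of the press beam: the middle of its front bar, a level round bar 8 mm thick along own y, 150 mm above the bench. Two 8 mm legs, 24 mm clear between, run 45 mm back (own +x) to the beam, whose top is 170 mm up. Eyes stand 100 mm apart along y. The press's base below is 30 mm high, its front edge 30 mm behind the bar
- eye3 (a point): steel staple eye at the left (+y) end on the front of the press beam: the middle of its front bar, a level round bar 8 mm thick along own y, 150 mm above the bench. Two 8 mm legs, 24 mm clear between, run 45 mm back (own +x) to the beam, whose top is 170 mm up. Eyes stand 100 mm apart along y. The press's base below is 30 mm high, its front edge 30 mm behind the bar
- w1_tab (a point): cast weight 1, if present: dark steel cylinder 48 mm across, 45 mm high, upright, with a steel snap hook and a flat wooden tab on top; 156 mm high in all, 0.25 to 0.45 kg. This point: in the tab, 138 mm above the underside. The tab is 22 mm wide (own x), 9 mm thick (own y), 112 to 156 mm above the underside; grip it from above across its thickness. z is up
- w1_crook (a point): 36 mm below the tab point: where the centre of an eye's bar lies when the weight hangs. Hook of 8 mm bar in own x-z plane, spine at x = -20 mm, gate at x = +16 mm, from 44 to 9 mm below this point, fixed nose above it. The bar enters along own -x, 17 mm below this point, pressing the gate in until it is on the weight's axis; then lower the weight 17 mm and the gate springs shut under the bar
- w1_gate (a joint): the brass sprung gate of that hook, hinged at its lower end; rad, 0 = shut, grows as it swings inwards (to 0.95). 1 to 2 N at its tip opens it
- w2_tab (a point): cast weight 2, if present: dark steel cylinder 48 mm across, 45 mm high, upright, with a steel snap hook and a flat wooden tab on top; 156 mm high in all, 0.25 to 0.45 kg. This point: in the tab, 138 mm above the underside. The tab is 22 mm wide (own x), 9 mm thick (own y), 112 to 156 mm above the underside; grip it from above across its thickness. z is up
- w2_crook (a point): 36 mm below the tab point: where the centre of an eye's bar lies when the weight hangs. Hook of 8 mm bar in own x-z plane, spine at x = -20 mm, gate at x = +16 mm, from 44 to 9 mm below this point, fixed nose above it. The bar enters along own -x, 17 mm below this point, pressing the gate in until it is on the weight's axis; then lower the weight 17 mm and the gate springs shut under the bar
- w2_gate (a joint): the brass sprung gate of that hook, hinged at its lower end; rad, 0 = shut, grows as it swings inwards (to 0.95). 1 to 2 N at its tip opens it
- w3_tab (a point): cast weight 3, if present: dark steel cylinder 48 mm across, 45 mm high, upright, with a steel snap hook and a flat wooden tab on top; 156 mm high in all, 0.25 to 0.45 kg. This point: in the tab, 138 mm above the underside. The tab is 22 mm wide (own x), 9 mm thick (own y), 112 to 156 mm above the underside; grip it from above across its thickness. z is up
- w3_crook (a point): 36 mm below the tab point: where the centre of an eye's bar lies when the weight hangs. Hook of 8 mm bar in own x-z plane, spine at x = -20 mm, gate at x = +16 mm, from 44 to 9 mm below this point, fixed nose above it. The bar enters along own -x, 17 mm below this point, pressing the gate in until it is on the weight's axis; then lower the weight 17 mm and the gate springs shut under the bar
- w3_gate (a joint): the brass sprung gate of that hook, hinged at its lower end; rad, 0 = shut, grows as it swings inwards (to 0.95). 1 to 2 N at its tip opens it
- w4_tab (a point): cast weight 4, if present: dark steel cylinder 48 mm across, 45 mm high, upright, with a steel snap hook and a flat wooden tab on top; 156 mm high in all, 0.25 to 0.45 kg. This point: in the tab, 138 mm above the underside. The tab is 22 mm wide (own x), 9 mm thick (own y), 112 to 156 mm above the underside; grip it from above across its thickness. z is up
- w4_crook (a point): 36 mm below the tab point: where the centre of an eye's bar lies when the weight hangs. Hook of 8 mm bar in own x-z plane, spine at x = -20 mm, gate at x = +16 mm, from 44 to 9 mm below this point, fixed nose above it. The bar enters along own -x, 17 mm below this point, pressing the gate in until it is on the weight's axis; then lower the weight 17 mm and the gate springs shut under the bar
- w4_gate (a joint): the brass sprung gate of that hook, hinged at its lower end; rad, 0 = shut, grows as it swings inwards (to 0.95). 1 to 2 N at its tip opens it
- glue: white glue bottle, 52 mm across, 130 mm high; origin under its middle. To be left alone
- tape: yellow roll of tape lying flat, 84 mm across, 20 mm high; origin under its middle. To be left alone
- pintin: aluminium pin tin, an open bowl 68 mm across and 35 mm high; origin under its middle. To be left alone
Things that resemble listed ones, but are neither listed nor needed, are in the scene too. Leave any blue, pink or red look-alike of the part that bears w4_tab alone.

How it is judged (in metres and radians):
On the way, in this order (a step that is already met when the one before it is completed fails the run):
1. the peg is knocked fully down (within 2.5 mm of its stop), by the mallet (value of joint peg above 0.0115 m and contact force between mallet and peg above 0.5 N).
2. the mallet lies back in its cradle, let go (distance between mallet_grip and cradle_seat below 0.025 m and angle between the x axis of mallet_grip and the x axis of cradle_seat, either way round below 0.2 rad and contact force between the fingers and mallet below 0.1 N and linear speed of mallet below 0.03 m/s and value of joint peg above 0.0115 m), for 0.2 s.
3. every weight present hangs by its closed hook from an eye, let go ((distance between w1_crook and eye0 below 0.012 m or distance between w1_crook and eye1 below 0.012 m or distance between w1_crook and eye2 below 0.012 m or distance between w1_crook and eye3 below 0.012 m) and value of joint each of w1_gate, w2_gate, w3_gate, w4_gate below 0.12 rad and angle between each of w1_crook, w2_crook, w3_crook, w4_crook's own z axis and vertical below 0.35 rad and contact force between the fingers and w1 below 0.1 N and (distance between w2_crook and eye0 below 0.012 m or distance between w2_crook and eye1 below 0.012 m or distance between w2_crook and eye2 below 0.012 m or distance between w2_crook and eye3 below 0.012 m) and contact force between the fingers and w2 below 0.1 N and (distance between w3_crook and eye0 below 0.012 m or distance between w3_crook and eye1 below 0.012 m or distance between w3_crook and eye2 below 0.012 m or distance between w3_crook and eye3 below 0.012 m) and contact force between the fingers and w3 below 0.1 N and (distance between w4_crook and eye0 below 0.012 m or distance between w4_crook and eye1 below 0.012 m or distance between w4_crook and eye2 below 0.012 m or distance between w4_crook and eye3 below 0.012 m) and contact force between the fingers and w4 below 0.1 N), for 0.3 s.
At the end, for the whole second after the job is handed in: the peg is down (joint over 11.5 mm of 14); the mallet lies in its cradle (within 25 mm and 0.2 rad, at rest); every weight present hangs from an eye with the eye's bar in its crook (within 12 mm), the gate shut (under 0.12 rad), within 0.35 rad of upright, let go and still (under 0.06 m/s) (all of step 2 and all of step 3 and linear speed of each of w1, w2, w3, w4 below 0.06 m/s); the robot touches nothing.
It fails at once if the peg is pushed by the fingers or the arm instead of the mallet (contact force between any of the fingers, the arm and peg above 1 N).
It fails at once if the glue bottle is shifted more than 5 cm (distance of glue from where it was at the start of the episode above 0.05 m).
It fails at once if the tape roll is shifted more than 5 cm (distance of tape from where it was at the start of the episode above 0.05 m).
It fails at once if the pin tin is shifted more than 5 cm (distance of pintin from where it was at the start of the episode above 0.05 m).
It fails at once if a weight is hung before the peg is down (not (value of joint peg above 0.0115 m) and (((distance between w1_crook and eye0 below 0.012 m or distance between w1_crook and eye1 below 0.012 m or distance between w1_crook and eye2 below 0.012 m or distance between w1_crook and eye3 below 0.012 m) and value of joint w1_gate below 0.12 rad and angle between w1_crook's own z axis and vertical below 0.35 rad) or ((distance between w2_crook and eye0 below 0.012 m or distance between w2_crook and eye1 below 0.012 m or distance between w2_crook and eye2 below 0.012 m or distance between w2_crook and eye3 below 0.012 m) and value of joint w2_gate below 0.12 rad and angle between w2_crook's own z axis and vertical below 0.35 rad) or ((distance between w3_crook and eye0 below 0.012 m or distance between w3_crook and eye1 below 0.012 m or distance between w3_crook and eye2 below 0.012 m or distance between w3_crook and eye3 below 0.012 m) and value of joint w3_gate below 0.12 rad and angle between w3_crook's own z axis and vertical below 0.35 rad) or ((distance between w4_crook and eye0 below 0.012 m or distance between w4_crook and eye1 below 0.012 m or distance between w4_crook and eye2 below 0.012 m or distance between w4_crook and eye3 below 0.012 m) and value of joint w4_gate below 0.12 rad and angle between w4_crook's own z axis and vertical below 0.35 rad))).
Of w1, w2, w3, w4 only 3 to 4 are there at a start; the rules pass over those that are not, and their reading is None.
At some moment in a run one of w1, w2, w3, w4 may be knocked a few centimetres aside while the robot is not near it.
It also fails if it takes over 200 s, if anything falls off the work surface, if the arm or the gripper's body presses on something with over 40 N, if the wrist force passes 120 N, or if a joint passes its speed limit or range.

## Working session

There is one attempt and no reset: what is moved stays moved. The work goes in short steps, Python scripts to look and compute and a tool call to move; the robot and the scene stay as the last step left them, time stands still between calls to the robot, and variables do not carry over. Pictures are saved under pics/ and viewed, at most 14 in all, crops included, and the job is handed in when it is done.

Besides the shell and the picture viewer there is one more tool, called after "Call:" in YAML: its name, and indented under it one key for each argument. arm_command: Moves the arm, as the interface text tells. Its arguments: {"type":"object","properties":{"rows":{"type":"array"}},"required":["rows"]}

```bash
ls; mkdir -p pics; cat > h.py <<'E'
import numpy as np, cv2
from bench import arm, imaging, job, models
from scipy.spatial.transform import Rotation as R
def snap(n,save=None):
    p=imaging.get_image(n)
    if save: cv2.imwrite('pics/'+save,p['frame'][:,:,::-1])
    return p
def proj(p,X):
    E=np.array(p['extrinsics']); c=E[:3,:3]@np.array(X)+E[:3,3]
    return np.array([p['fx']*c[0]/c[2]+p['cx'],p['fy']*c[1]/c[2]+p['cy']])
def ray(p,uv):
    E=np.array(p['extrinsics']); Rm=E[:3,:3]
    d=Rm.T@np.array([(uv[0]-p['cx'])/p['fx'],(uv[1]-p['cy'])/p['fy'],1]); o=-Rm.T@E[:3,3]
    return o,d/np.linalg.norm(d)
def at_z(p,uv,z):
    o,d=ray(p,uv); return o+d*(z-o[2])/d[2]
def tri(rs):
    A=np.zeros((3,3));b=np.zeros(3)
    for o,d in rs:
        M=np.eye(3)-np.outer(d,d);A+=M;b+=M@o
    return np.linalg.solve(A,b)
E
python3 - <<'E'
from h import *
np.set_printoptions(precision=1,suppress=True)
t=snap('top','t0.png');s=snap('side','s0.png')
Z=dict(peg_top=85,mallet_grip=55,mallet_head=55,cradle_seat=55,eye0=150,eye1=150,eye2=150,eye3=150,w1_tab=138,w1_crook=102,w4_tab=138,glue=0,tape=0,pintin=0)
for q,z in Z.items():
    for n,p in (('t',t),('s',s)):
        for r in models.tip_of(p,q)[:6]:
            print(q,n,np.array(r['pixel']),round(r['score'],2),at_z(p,r['pixel'],z))
for p in (t,s): print(np.array(p['extrinsics']),p['fx'])
print(arm.read_state())
E
```

```text
pics
peg_top t [224.3 170.6] 0.53 [653.8 163.7  85. ]
peg_top s [209.4 278.9] 0.58 [648.  169.8  85. ]
peg_top s [352.6 187.4] 0.51 [ 597.2 -357.3   85. ]
mallet_grip t [160.  256.2] 0.84 [452.1 331.8  55. ]
mallet_grip t [262.9 184.9] 0.74 [620.9  74.   55. ]
mallet_grip s [222.  379.1] 0.82 [450.4 327.6  55. ]
mallet_grip s [326.2 181.4] 0.52 [ 708.7 -378.2   55. ]
mallet_head t [158.8 226.1] 0.77 [526.5 333.5  55. ]
mallet_head s [219.4 381.1] 0.73 [451.2 333.7  55. ]
mallet_head s [194.3 363.1] 0.57 [520.8 334.3  55. ]
cradle_seat t [472.6 196. ] 0.22 [ 577.3 -443.5   55. ]
cradle_seat t [481.5 158.7] 0.15 [ 669.6 -469.7   55. ]
cradle_seat s [217.8 378.1] 0.9 [458.4 330.8  55. ]
cradle_seat s [285.4 222.9] 0.58 [ 672.  -130.6   55. ]
eye0 t [396.2 178.6] 0.95 [ 610.5 -241.9  150. ]
eye0 t [311.6 185. ] 0.94 [601.7 -47.1 150. ]
eye0 t [350.9 179.8] 0.68 [ 611.  -137.8  150. ]
eye0 t [262.7 185.1] 0.58 [605.   65.2 150. ]
eye0 s [286.7 219.3] 0.76 [594.2 -47.8 150. ]
eye0 s [304.9 202.1] 0.65 [ 604.3 -134.2  150. ]
eye0 s [257.  239.9] 0.65 [598.   55.5 150. ]
eye0 s [328.2 183.2]
[... 2350 characters left out ...]
5.5    0. ]
[[  -0.    -1.    -0.   -40.2]
 [  -1.     0.    -0.   472.1]
 [   0.     0.    -1.  1349.7]
 [   0.     0.     0.     1. ]] 534.7190842634213
[[ -0.8  -0.6   0.  367.4]
 [ -0.4   0.5  -0.8 308.1]
 [  0.5  -0.6  -0.6 886.1]
 [  0.    0.    0.    1. ]] 443.575975490744
{'clock': 1.5, 'joints': array([-1.1,  0.4,  0. ,  0. , -1.2, -0.3]), 'joint_vel': array([ 0., -0.,  0.,  0.,  0.,  0.]), 'joint_efforts': array([ -0. , -39.2,  18.9,   4.2,  -0. ,  -0. ]), 'position': array([ 155.1, -605.4,  199.7]), 'ee_rot': array([-0.1,  1. ,  0. , -0. ]), 'contact_force': array([-0.8,  0.4, -0.3]), 'wrist_torque': array([ 0.1,  0. , -0. ]), 'grasp_force': 0.0, 'gripper_width': 85.4611879819944}
```

View pics/t0.png

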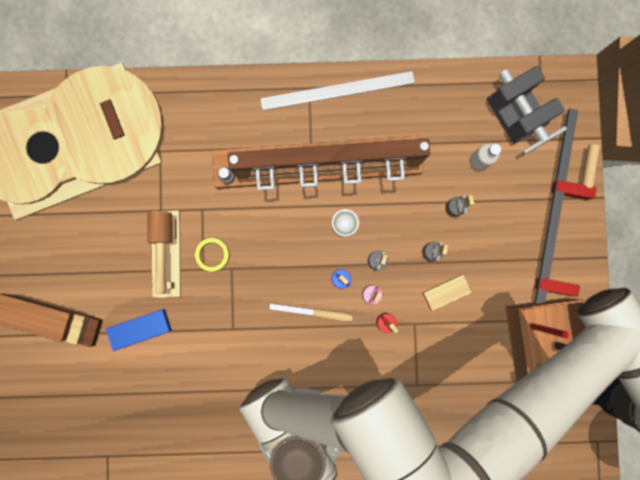

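View pics/s0.png

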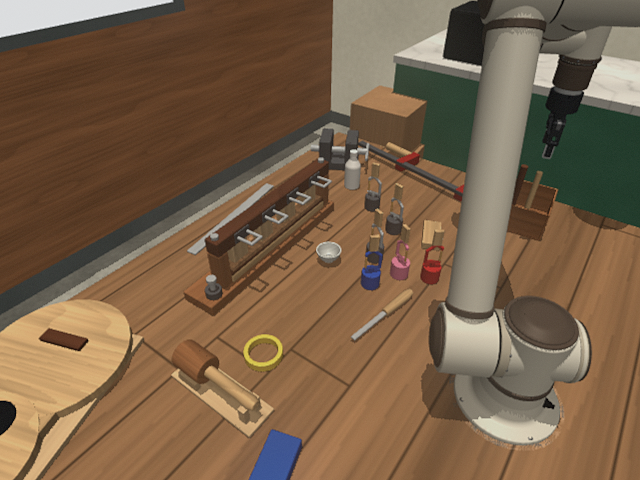

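```bash
cat > c.py <<'E'
from h import *
from scipy.optimize import least_squares
np.set_printoptions(precision=1,suppress=True)
t=snap('top');s=snap('side')
te=[[262.7,185.1],[311.6,185],[350.9,179.8],[396.2,178.6]]
se=[[257,239.9],[286.7,219.3],[304.9,202.1],[328.2,183.2]]
def press(v):
    x,y,a=v; R2=np.array([[np.cos(a),-np.sin(a)],[np.sin(a),np.cos(a)]])
    P=[np.r_[np.array([x,y])+R2@[0,100*(1.5-i)],150] for i in range(4)]
    return P
def f(v):
    P=press(v); r=[]
    for i in range(4):
        r+=list(proj(t,P[i])-te[i]); r+=list(proj(s,P[i])-se[i])
    return r
o=least_squares(f,[605,-90,0],loss='soft_l1'); print(o.x,press(o.x),np.array(o.fun))
print('cam',-np.array(t['extrinsics'])[:3,:3].T@np.array(t['extrinsics'])[:3,3],-np.array(s['extrinsics'])[:3,:3].T@np.array(s['extrinsics'])[:3,3])
def crop(p,x0,y0,w,h,W,H): return cv2.resize(p['frame'][y0:y0+h,x0:x0+w,::-1],(W,H),interpolation=cv2.INTER_CUBIC)
a=crop(t,210,135,200,75,800,300)
b=np.hstack([crop(t,360,190,120,90,400,300),crop(s,355,155,80,60,400,300)])
cv2.imwrite('pics/c1.png',np.vstack([a,b]))
for q in ('w1_tab','w1_crook'):
  for n,p in (('t',t),('s',s)):
    for r in models.spot_in(p,q)[:8]: print(q,n,np.array(r['rect']),r['score'])
E
python3 c.py
```

```text
[605.  -92.1   0. ] [array([599.6,  57.8, 150. ]), array([603.2, -42.1, 150. ]), array([ 606.8, -142. ,  150. ]), array([ 610.4, -242. ,  150. ])] [ 3.3  2.2 -1.2  0.3 -2.2 -0.6 -4.3 -0.2  1.9  1.7  1.1 -1.7  0.1  0.
 -1.1  0.5]
cam [ 406.4  -55.1 1370.3] [ 11.9 618.2 795.5]
w1_tab t [421.5 240.7 445.6 264. ] 0.33
w1_crook s [370.1 210.3 380.  262.6] 0.41
```

View pics/c1.png

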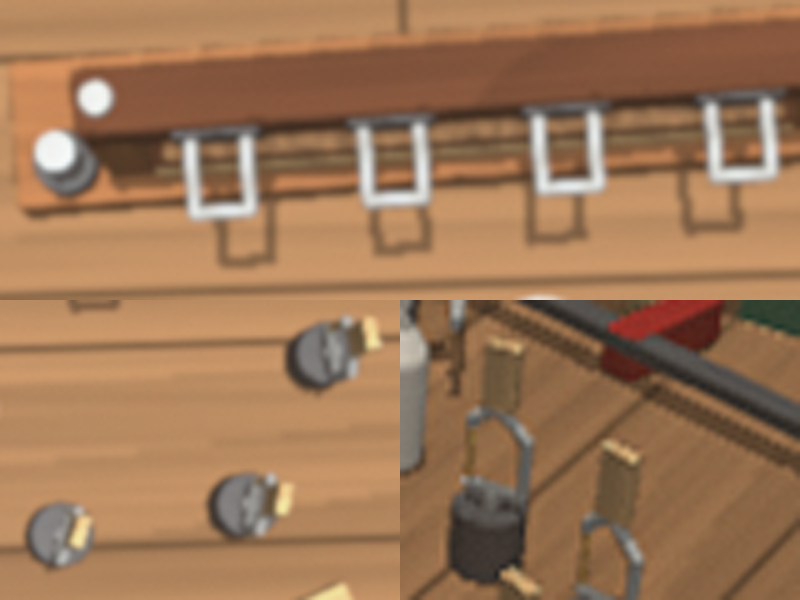

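```bash
cat > d.py <<'E'
from h import *
np.set_printoptions(precision=1,suppress=True)
t=snap('top');s=snap('side')
E4=[at_z(t,u,150) for u in [[395.1,178.6],[351.9,181.4],[308.6,184.6],[265.1,187.4]]]
for e in E4: print('eye',e,proj(s,e))
d=E4[3]-E4[0]; print('yaw',np.arctan2(-d[0],d[1]),'len',np.linalg.norm(d))
print('peg',at_z(t,[223.4,172.4],85))
def crop(p,x0,y0,w,h,k): return cv2.resize(p['frame'][y0:y0+h,x0:x0+w,::-1],None,fx=k,fy=k,interpolation=cv2.INTER_CUBIC)
for n,ut,us in (('A',[471,199.9],[376.4,164.6]),('B',[445.5,250],[399,185.4]),('C',[384.3,259],None)):
    X=at_z(t,ut,156); print(n,X,proj(s,X),us, tri([ray(t,ut),ray(s,us)]) if us else '')
    u0,v0=int(ut[0])-12,int(ut[1])-12
    c=crop(t,u0,v0,24,24,8); m=((c[:,:,2]>195)&(c[:,:,1]>165)&(c[:,:,2].astype(int)-c[:,:,0]>30)).astype(np.uint8)
    cn=[k for k in cv2.findContours(m,0,2)[0] if cv2.contourArea(k)>200]
    for k in cn:
        r=cv2.minAreaRect(k); b=cv2.boxPoints(r)/8+[u0,v0]-.44
        w=np.array([at_z(t,q,156)[:2] for q in b]); e=[w[1]-w[0],w[2]-w[1]]; L=max(e,key=np.linalg.norm)
        print('  face',w.mean(0),[np.linalg.norm(q) for q in e],'yaw %.2f'%(np.arctan2(L[1],L[0])))
im=np.hstack([crop(t,140,200,50,100,6)[:600],np.vstack([crop(s,155,330,125,100,4)[:400,:500],crop(s,350,200,50,40,10)[:200,:500]])])
cv2.imwrite('pics/c2.png',im)
E
python3 d.py
```

```text
eye [ 610.6 -239.3  150. ] [326.4 184.1]
eye [ 607.2 -139.9  150. ] [305.3 200.7]
eye [602.9 -40.3 150. ] [282.  219.5]
eye [599.5  59.8 150. ] [255.3 240.6]
yaw 0.03719666324116374 len 299.32584947256703
peg [649.4 165.9  85. ]
A [ 555.4 -409.6  156. ] [375.6 163.6] [376.4, 164.6] [ 554.8 -411.4  152.1]
  face [ 556.7 -410.2] [np.float64(10.180723305350819), np.float64(23.099147653942808)] yaw -3.05
B [ 442.9 -346.7  156. ] [399.6 185. ] [399, 185.4] [ 443.6 -346.8  154.3]
  face [ 444.9 -346.2] [np.float64(22.93239422201187), np.float64(10.064070854460718)] yaw -0.27
C [ 426.7 -207.   156. ] [378.8 210.8] None 
  face [ 426.9 -206.2] [np.float64(22.202273293066128), np.float64(9.049019461813533)] yaw -0.36
```

View pics/c2.png

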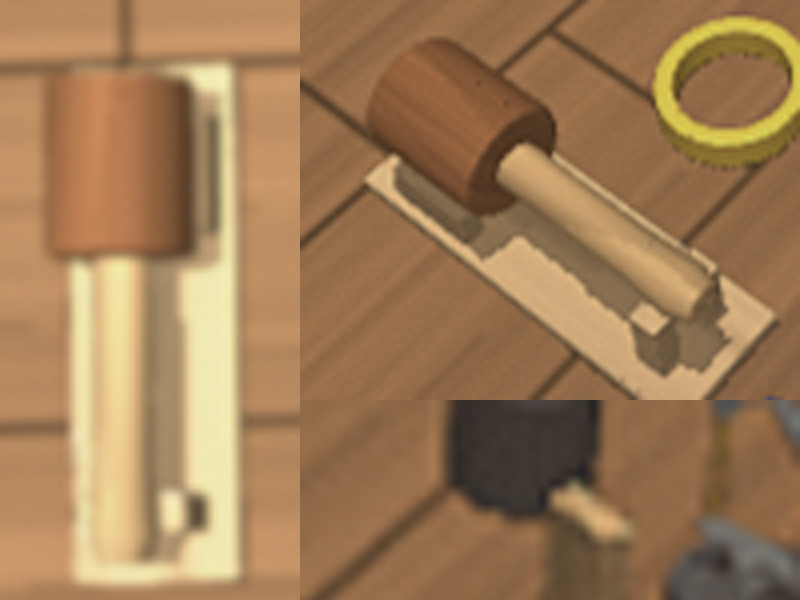

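```bash
cat >> h.py <<'E'
def mv(*targets):
    """targets: (x,y,z,a): tool down, tool y=(-sin a,cos a,0); print tool-frame shift, rot from the present pose"""
    s=arm.read_state(); R0=R.from_quat(s['ee_rot']); p0=np.array(s['position'])
    e=R0.as_matrix(); print('pos',p0.round(1),'a %.3f'%np.arctan2(-e[0,1],e[1,1]),'zaxis',e[:,2].round(3),'t',s['clock'],'w',round(s['gripper_width'],1),'F',np.round(s['contact_force'],1))
    for x,y,z,a in targets:
        Rt=R.from_euler('z',a)*R.from_quat([0,1,0,0])
        print('->',(R0.inv().apply(np.array([x,y,z])-p0)).round(1).tolist(),(R0.inv()*Rt).as_rotvec().round(3).tolist())
E
python3 -c "
from h import *
mv((450,-250,250,0.0),(456.5,332,150,0.02))"
```

```text
pos [ 155.1 -605.4  199.7] a 0.251 zaxis [-0.  0. -1.] t 1.9 w 85.8 F [-0.1 -0.7 -0.6]
-> [-373.9, 271.1, -50.3] [0.0, -0.0, 0.251]
-> [-524.6, 833.3, 49.7] [0.0, -0.0, 0.231]
```

Call:
arm_command:
  rows:
    - {"grip": 1, "linear": [0, 0, -50], "rot": [0, 0, 0]}
    - {"grip": 1, "linear": [-374, 271, -50], "rot": [0, 0, 0.251]}
    - {"grip": 1, "linear": [-374, 271, -50], "rot": [0, 0, 0.251]}
    - {"grip": 1, "linear": [-374, 271, -50], "rot": [0, 0, 0.251]}
    - {"grip": 1, "linear": [-374, 271, -50], "rot": [0, 0, 0.251]}
    - {"grip": 1, "linear": [-374, 271, -50], "rot": [0, 0, 0.251]}
    - {"grip": 1, "linear": [-374, 271, -50], "rot": [0, 0, 0.251]}
    - {"grip": 1, "linear": [-374, 271, -50], "rot": [0, 0, 0.251]}
    - {"grip": 1, "linear": [-374, 271, -50], "rot": [0, 0, 0.251]}
    - {"grip": 1, "linear": [-374, 271, -50], "rot": [0, 0, 0.251]}

```text
clock: 3.15
position: [451.2, -248.7, 249.7]
ee_rot: [-0.002, 1.0, 0.0, 0.0]
contact_force: [0.1, -0.7, -0.7]
gripper_width: 85.4
grasp_force: 0.0
```

Call:
arm_command:
  rows:
    - {"grip": 1, "linear": [-6, 581, 100], "rot": [0, 0, -0.02]}
    - {"grip": 1, "linear": [-6, 581, 100], "rot": [0, 0, -0.02]}
    - {"grip": 1, "linear": [-6, 581, 100], "rot": [0, 0, -0.02]}
    - {"grip": 1, "linear": [-6, 581, 100], "rot": [0, 0, -0.02]}
    - {"grip": 1, "linear": [-6, 581, 100], "rot": [0, 0, -0.02]}
    - {"grip": 1, "linear": [-6, 581, 100], "rot": [0, 0, -0.02]}
    - {"grip": 1, "linear": [-6, 581, 100], "rot": [0, 0, -0.02]}
    - {"grip": 1, "linear": [-6, 581, 100], "rot": [0, 0, -0.02]}
    - {"grip": 1, "linear": [-6, 581, 100], "rot": [0, 0, -0.02]}
    - {"grip": 1, "linear": [-6, 581, 100], "rot": [0, 0, -0.02]}

```text
clock: 4.4
position: [456.4, 332.5, 148.8]
ee_rot: [-0.01, 1.0, -0.0, -0.0]
contact_force: [-0.6, -0.4, 0.3]
gripper_width: 85.6
grasp_force: 0.0
```

Down 113 mm to TCP z 36, close.

Call:
arm_command:
  rows:
    - {"grip": 1, "linear": [0, 0, 60], "rot": [0, 0, 0]}
    - {"grip": 1, "linear": [0, 0, 100], "rot": [0, 0, 0]}
    - {"grip": 1, "linear": [0, 0, 113], "rot": [0, 0, 0]}
    - {"grip": 0.1, "linear": [0, 0, 113], "rot": [0, 0, 0]}
    - {"grip": 0, "linear": [0, 0, 113], "rot": [0, 0, 0]}
    - {"grip": 0, "linear": [0, 0, 113], "rot": [0, 0, 0]}
    - {"grip": 0, "linear": [0, 0, 113], "rot": [0, 0, 0]}
    - {"grip": 0, "linear": [0, 0, 113], "rot": [0, 0, 0]}
    - {"grip": 0, "linear": [0, 0, 113], "rot": [0, 0, 0]}

```text
clock: 5.52
position: [456.3, 331.0, 36.8]
ee_rot: [-0.01, 1.0, 0.0, 0.0]
contact_force: [-0.8, -0.8, 0.1]
gripper_width: -0.2
grasp_force: 0.0
```

```bash
python3 - <<'E'
from h import *
t=snap('top');s=snap('side')
def crop(p,x0,y0,w,h,k): return cv2.resize(p['frame'][y0:y0+h,x0:x0+w,::-1],None,fx=k,fy=k,interpolation=cv2.INTER_CUBIC)
cv2.imwrite('pics/c3.png',np.hstack([crop(t,110,190,100,120,4),crop(s,155,310,100,120,4)]))
mv((456,332,36,0))
for q in ('mallet_grip','mallet_head'):
  for n,p in (('t',t),('s',s)): print(q,n,[(np.round(r['pixel'],1),r['score']) for r in models.tip_of(p,q)[:2]])
E
```

```text
pos [456.3 330.9  36.7] a 0.020 zaxis [-0. -0. -1.] t 5.625 w 0.1 F [-0.2  0.6 -0.2]
-> [0.2, 1.1, 0.7] [-0.0, -0.0, 0.02]
mallet_grip t [(array([163.5, 253.7]), 0.87), (array([214.6, 254.4]), 0.49)]
mallet_grip s [(array([220.6, 378.2]), 0.89), (array([376.5, 216.5]), 0.32)]
mallet_head t [(array([157.9, 228.6]), 0.7)]
mallet_head s []
```

View pics/c3.png

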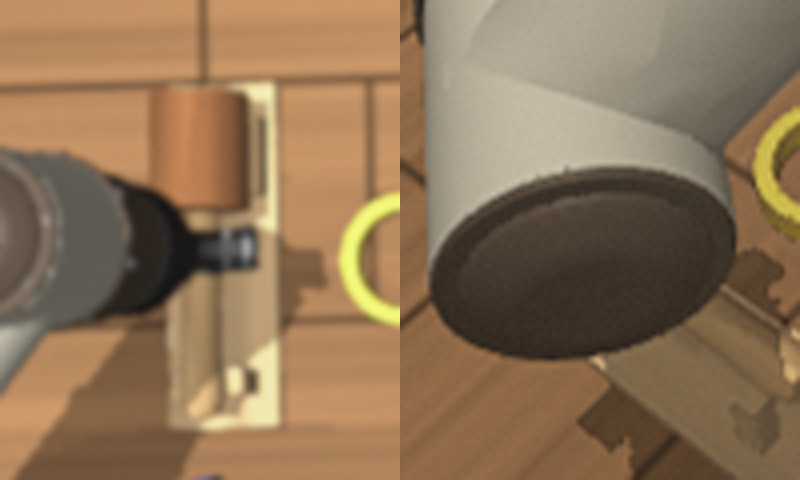

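Call:
arm_command:
  rows:
    - {"grip": 0, "linear": [0, 0, -40], "rot": [0, 0, 0]}
    - {"grip": 0, "linear": [0, 0, -90], "rot": [0, 0, 0]}
    - {"grip": 0, "linear": [0, 0, -110], "rot": [0, 0, 0]}
    - {"grip": 0, "linear": [0, 0, -110], "rot": [0, 0, 0]}
    - {"grip": 0, "linear": [0, 0, -110], "rot": [0, 0, 0]}

```text
clock: 6.45
position: [455.5, 330.2, 145.3]
ee_rot: [-0.01, 1.0, -0.001, -0.001]
contact_force: [0.2, -0.1, -0.1]
gripper_width: 0.1
grasp_force: 0.0
```

```bash
python3 - <<'E'
from h import *
t=snap('top');s=snap('side')
def crop(p,x0,y0,w,h,k): return cv2.resize(p['frame'][y0:y0+h,x0:x0+w,::-1],None,fx=k,fy=k,interpolation=cv2.INTER_CUBIC)
cv2.imwrite('pics/c4.png',np.hstack([crop(t,110,190,100,120,4),crop(s,155,310,100,120,4)]))
mv((456,332,36,0))
print(arm.read_state()['grasp_force'])
E
```

```text
pos [455.6 330.2 145. ] a 0.020 zaxis [-0.002 -0.002 -1.   ] t 6.55 w -0.3 F [-0.4 -0.   0.2]
-> [-0.7, 2.1, 109.0] [-0.002, -0.002, 0.02]
0.0
```

View pics/c4.png

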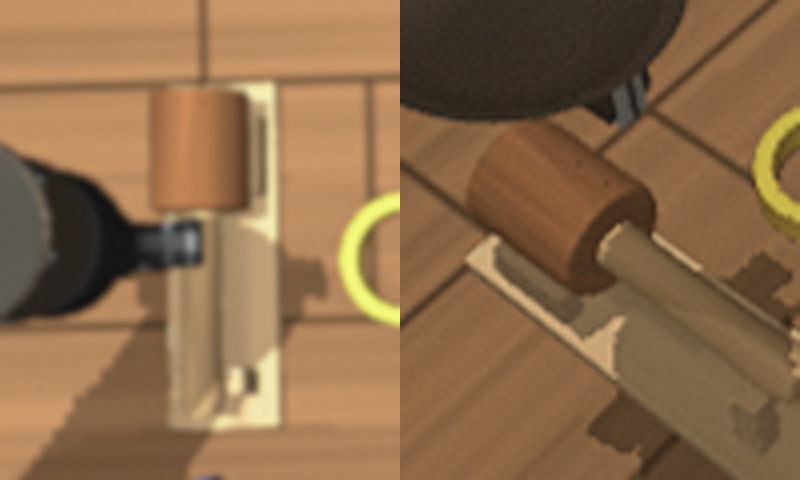

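```bash
python3 - <<'E'
from h import *
np.set_printoptions(precision=1,suppress=True)
t=snap('top','t5.png');s=snap('side','s5.png')
for T in ([456,331,145],[456,313,145],[456,331,165]): print(T,proj(t,T),proj(s,T))
print(tri([ray(t,[159,250.7]),ray(s,[212,340])]))
st=arm.read_state();print(st['joints'].tolist(),st['joint_efforts'],st['position'])
def crop(p,x0,y0,w,h,k): 
    f=p['frame'].copy()
    for T in ([456,331,145],[456,331,165]): u=proj(p,T).round().astype(int); f[u[1],u[0]]=[255,0,0]
    return cv2.resize(f[y0:y0+h,x0:x0+w,::-1],None,fx=k,fy=k,interpolation=cv2.INTER_NEAREST)
cv2.imwrite('pics/c5.png',np.hstack([crop(t,125,220,50,60,8),crop(s,185,300,50,60,8)]))
E
```

```text
[456, 331, 145] [148.7 253.5] [211.7 349.5]
[456, 313, 145] [156.6 253.3] [219.1 343. ]
[456, 331, 165] [146.  253.2] [210.  342.5]
[466.4 312.1 144. ]
[0.9148743394565932, 0.32695096173925464, -0.22431979779464387, -0.00017888598430007224, -1.0222555740565982, -2.465885533366498] [ -0.  -34.8  17.3   3.8  -0.   -0. ] [455.8 330.4 145.3]
```

View pics/c5.png

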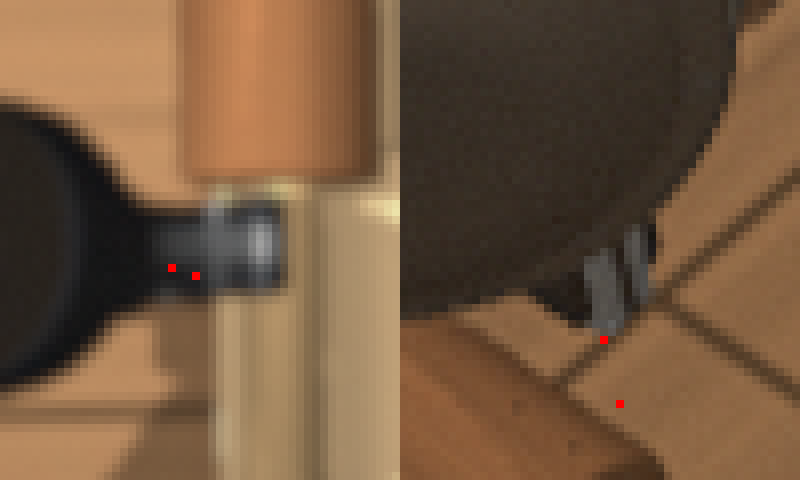

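```bash
python3 - <<'E'
from h import *
np.set_printoptions(precision=1,suppress=True)
t=snap('top');s=snap('side')
T=[155.1,-605.4,199.7]; print(proj(s,T),proj(s,[155.1,-605.4,213]),proj(t,T))
print(tri([ray(t,[153.7,250.6]),ray(s,[213,339.5])]))
f=cv2.imread('pics/s0.png');a=cv2.resize(f[90:180,500:600],None,fx=5,fy=5,interpolation=cv2.INTER_CUBIC)
u=(proj(s,T)-[500,90])*5; cv2.circle(a,tuple(u.astype(int)),4,(0,0,255),-1)
cv2.imwrite('pics/c6.png',a)
E
```

```text
[540.3 164.3] [541.8 160. ] [575.4 378.4]
[462.9 317.6 154.3]
```

View pics/c6.png

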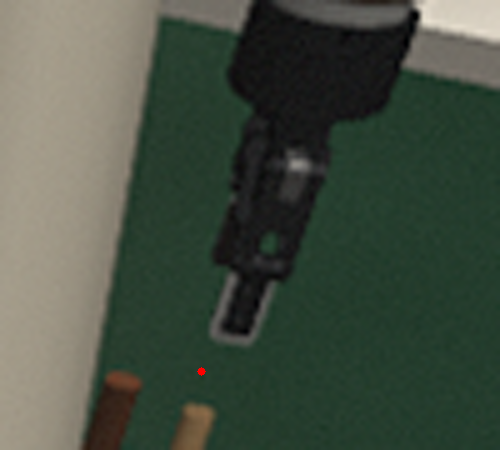

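Call:
arm_command:
  rows:
    - {"grip": 0, "linear": [-75, -70, 0], "rot": [0, 0, 0]}
    - {"grip": 0, "linear": [-105, -70, 0], "rot": [0, 0, 0]}
    - {"grip": 0, "linear": [-105, -70, 0], "rot": [0, 0, 0]}
    - {"grip": 0, "linear": [-105, -70, 30], "rot": [0, 0, 0]}
    - {"grip": 0, "linear": [-105, -70, 80], "rot": [0, 0, 0]}
    - {"grip": 0, "linear": [-105, -70, 120], "rot": [0, 0, 0]}
    - {"grip": 0, "linear": [-105, -70, 135], "rot": [0, 0, 0]}
    - {"grip": 0, "linear": [-105, -70, 135], "rot": [0, 0, 0]}

```text
clock: 7.75
position: [562.3, 263.1, 11.2]
ee_rot: [-0.01, 1.0, -0.001, -0.001]
contact_force: [0.7, 0.2, -0.9]
gripper_width: 0.2
grasp_force: 0.0
```

```bash
python3 - <<'E'
from h import *
np.set_printoptions(precision=1,suppress=True)
t=snap('top');s=snap('side')
st=arm.read_state();mv((560,260,10,0.02)); P=st['position']
out=[]
for p in (t,s):
    u=proj(p,P);print(u); x0,y0=(u-[25,37]).astype(int)
    a=cv2.resize(p['frame'][y0:y0+75,x0:x0+50,::-1],None,fx=8,fy=8,interpolation=cv2.INTER_CUBIC)
    print(x0,y0); cv2.circle(a,tuple(((u-[x0,y0]+.5)*8).astype(int)),4,(0,0,255),-1); out.append(a)
cv2.imwrite('pics/c7.png',np.hstack(out))
E
```

```text
pos [563.7 264.   13.4] a 0.021 zaxis [ 0.  0. -1.] t 7.85 w 0.2 F [0.2 0.8 0.5]
-> [3.8, -3.9, 3.4] [0.001, 0.003, 0.001]
[190.7 212.1]
165 175
[209.  342.8]
184 305
```

View pics/c7.png

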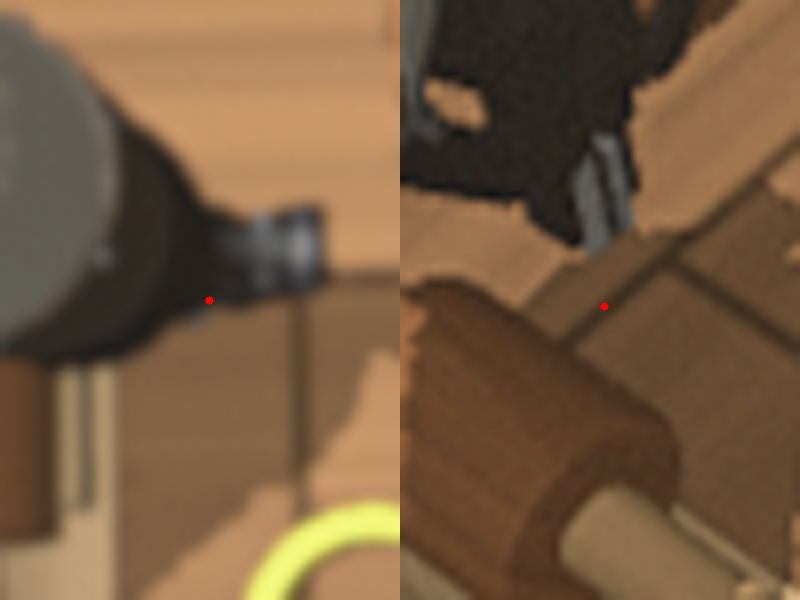

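```bash
python3 - <<'E'
from h import *
np.set_printoptions(precision=1,suppress=True)
for i in range(3):
    t=snap('top');s=snap('side')
    mv()
st=arm.read_state();print(st)
print(tri([ray(t,[199.2,205.4]),ray(s,[210.4,335.4])]),tri([ray(t,[204.5,205.4]),ray(s,[210.4,335.4])]))
print(t['extrinsics'],t['fx'],t['fy'],t['cx'],t['cy']); print(t.keys())
E
```

```text
pos [563.8 264.   13.7] a 0.020 zaxis [ 0.  0. -1.] t 7.95 w 0.1 F [0.  0.5 0.3]
pos [563.4 263.6  13.3] a 0.020 zaxis [ 0.  0. -1.] t 8.05 w 0.1 F [ 0.2 -0.5 -0. ]
pos [563.1 263.3  12.7] a 0.020 zaxis [ 0.  0. -1.] t 8.15 w -0.4 F [-0.1 -0.8 -0.3]
{'clock': 8.15, 'joints': array([ 0.7,  0.6, -0.2,  0. , -0.8, -2.2]), 'joint_vel': array([ 0.,  0., -0., -0.,  0., -0.]), 'joint_efforts': array([  0. , -43.3,  14.5,   3.2,   0. ,  -0. ]), 'position': array([563.1, 263.3,  12.7]), 'ee_rot': array([-0.,  1.,  0.,  0.]), 'contact_force': array([-0.1, -0.8, -0.3]), 'wrist_torque': array([ 0., -0.,  0.]), 'grasp_force': 0.0, 'gripper_width': -0.43173074496411873}
[581.6 244.    5.6] [586.1 236.   -6.3]
[[  -0.    -1.    -0.   -40.2]
 [  -1.     0.    -0.   472.1]
 [   0.     0.    -1.  1349.7]
 [   0.     0.     0.     1. ]] 534.7190842634213 534.7190842634213 316.71025862156836 244.74653120108573
dict_keys(['frame', 'fx', 'fy', 'cx', 'cy', 'extrinsics', 'shot'])
```

Call:
arm_command:
  rows:
    - {"grip": 0, "linear": [0, 0, 5], "rot": [0, 0, 0]}
    - {"grip": 0, "linear": [0, 0, 9], "rot": [0, 0, 0]}
    - {"grip": 0, "linear": [0, 0, 11], "rot": [0, 0, 0]}
    - {"grip": 0, "linear": [0, 0, 13], "rot": [0, 0, 0]}
    - {"grip": 0, "linear": [0, 0, 13], "rot": [0, 0, 0]}

```text
clock: 8.78
position: [562.6, 262.9, -1.5]
ee_rot: [-0.01, 1.0, -0.0, -0.0]
contact_force: [0.0, 0.4, 0.7]
gripper_width: 0.1
grasp_force: 0.0
```

Call:
arm_command:
  rows:
    - {"grip": 0, "linear": [0, 0, 3], "rot": [0, 0, 0]}
    - {"grip": 0, "linear": [0, 0, 6], "rot": [0, 0, 0]}
    - {"grip": 0, "linear": [0, 0, 6], "rot": [0, 0, 0]}

```text
clock: 9.15
position: [562.4, 262.8, -7.6]
ee_rot: [-0.01, 1.0, -0.0, -0.0]
contact_force: [-0.3, -0.0, -0.4]
gripper_width: 0.4
grasp_force: 0.0
```

Call:
arm_command:
  rows:
    - {"grip": 0, "linear": [0, 0, 3], "rot": [0, 0, 0]}
    - {"grip": 0, "linear": [0, 0, 6], "rot": [0, 0, 0]}
    - {"grip": 0, "linear": [0, 0, 6], "rot": [0, 0, 0]}

```text
clock: 9.52
position: [562.4, 262.8, -13.7]
ee_rot: [-0.01, 1.0, -0.0, -0.0]
contact_force: [0.1, -0.2, 0.8]
gripper_width: 0.2
grasp_force: 0.0
```

Call:
arm_command:
  rows:
    - {"grip": 0, "linear": [0, 0, 2], "rot": [0, 0, 0]}
    - {"grip": 0, "linear": [0, 0, 4], "rot": [0, 0, 0]}
    - {"grip": 0, "linear": [0, 0, 4], "rot": [0, 0, 0]}

```text
clock: 9.9
position: [562.5, 262.9, -17.5]
ee_rot: [-0.01, 1.0, -0.0, -0.0]
contact_force: [-0.0, -0.5, -0.0]
gripper_width: -0.0
grasp_force: 0.0
```

Call:
arm_command:
  rows:
    - {"grip": 0, "linear": [0, 0, 2], "rot": [0, 0, 0]}
    - {"grip": 0, "linear": [0, 0, 4], "rot": [0, 0, 0]}
    - {"grip": 0, "linear": [0, 0, 4], "rot": [0, 0, 0]}

```text
clock: 10.28
position: [562.5, 262.9, -21.6]
ee_rot: [-0.01, 1.0, -0.0, -0.0]
contact_force: [-0.2, -0.2, 0.1]
gripper_width: -0.2
grasp_force: 0.0
```

```bash
python3 - <<'E'
from h import *
np.set_printoptions(precision=1,suppress=True)
t=snap('top');s=snap('side')
st=arm.read_state();mv(); P=st['position']; print(st['joints'].tolist())
out=[]
for p in (t,s):
    u=proj(p,P); x0,y0=(u-[25,37]).astype(int)
    a=cv2.resize(p['frame'][y0:y0+75,x0:x0+50,::-1],None,fx=8,fy=8,interpolation=cv2.INTER_CUBIC)
    print(u,x0,y0); cv2.circle(a,tuple(((u-[x0,y0]+.5)*8).astype(int)),4,(0,0,255),-1); out.append(a)
cv2.imwrite('pics/c8.png',np.hstack(out))
E
```

```text
pos [562.7 263.  -21.3] a 0.020 zaxis [-0. -0. -1.] t 10.375 w -0.1 F [-0.1 -0.4 -0.7]
[0.6974295105837459, 0.6061522818030002, -0.24388884659132964, 2.9149908631723086e-05, -0.7208430453661837, -2.2484704746525495]
[194.2 213.9] 169 176
[212.  352.6] 187 315
```

View pics/c8.png

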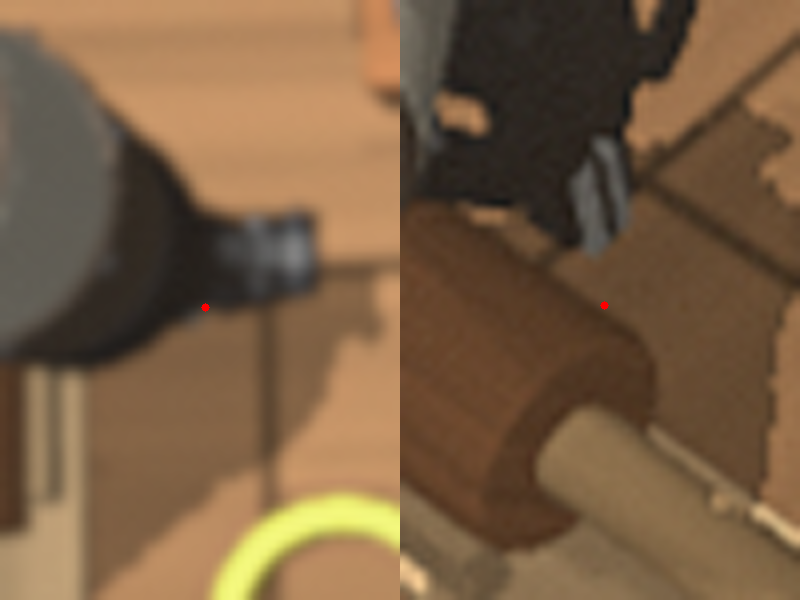

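```bash
python3 - <<'E'
from h import *
np.set_printoptions(precision=1,suppress=True)
t=snap('top');s=snap('side')
bar=np.array([599.5,59.8,150]); sh=at_z(t,[271.1,200.1],0); print('eye shadow',sh); L=(sh-bar)/150
bar2=np.array([610.6,-239.3,150]); sh2=at_z(t,[210+(712/4)-.4,135+228/4-.4],0); print('eye0 shadow',sh2,(sh2-bar2)/150)
S=at_z(t,[169+375/8,176+343/8],0); print('tip shadow at',S)
for z in (0,20,40,60,80,100,120):
    T=S-L*z; print(z,'pt from shadow',T,'->top',proj(t,T),'side',proj(s,T))
for z in (-20,0,20,40,60): print(z,'top',at_z(t,[169+300/8,176+250/8],z),'side',at_z(s,[187+213/8,315+250/8],z))
E
```

```text
eye shadow [589.8  59.3   0. ]
eye0 shadow [ 602.6 -241.4    0. ] [-0.1 -0.  -1. ]
tip shadow at [545.7 202.6   0. ]
0 pt from shadow [545.7 202.6   0. ] ->top [215.9 218.9] side [235.7 332.8]
20 pt from shadow [547.  202.7  20. ] ->top [214.3 217.6] side [234.2 326.8]
40 pt from shadow [548.3 202.7  40. ] ->top [212.8 216.3] side [232.7 320.6]
60 pt from shadow [549.5 202.8  60. ] ->top [211.1 215. ] side [231.2 314.3]
80 pt from shadow [550.8 202.9  80. ] ->top [209.4 213.6] side [229.6 307.8]
100 pt from shadow [552.1 202.9 100. ] ->top [207.7 212.2] side [228.  301.1]
120 pt from shadow [553.4 203.  120. ] ->top [205.9 210.7] side [226.4 294.3]
-20 top [578.9 230.2 -20. ] side [571.8 249.3 -20. ]
0 top [576.4 226.1   0. ] side [558.1 258.3   0. ]
20 top [574. 222.  20.] side [544.4 267.4  20. ]
40 top [571.5 217.9  40. ] side [530.6 276.4  40. ]
60 top [569.  213.8  60. ] side [516.9 285.5  60. ]
```

```bash
python3 - <<'E'
from h import *
t=snap('top','t9.png');s=snap('side','s9.png')
E
```

Call:
arm_command:
  rows:
    - {"grip": 0, "linear": [0, 0, -80], "rot": [0, 0, 0]}
    - {"grip": 0, "linear": [0, 0, -120], "rot": [0, 0, 0]}
    - {"grip": 0.5, "linear": [0, 0, -120], "rot": [0, 0, 0]}
    - {"grip": 1, "linear": [0, 0, -120], "rot": [0, 0, 0]}
    - {"grip": 1, "linear": [0, 0, -120], "rot": [0, 0, 0]}
    - {"grip": 1, "linear": [0, 0, -120], "rot": [0, 0, 0]}
    - {"grip": 1, "linear": [0, 0, -120], "rot": [0, 0, 0]}

```text
clock: 11.45
position: [562.4, 262.8, 97.8]
ee_rot: [-0.01, 1.0, -0.0, -0.001]
contact_force: [0.2, -0.0, -0.2]
gripper_width: 85.1
grasp_force: 0.0
```

```bash
python3 - <<'E'
from h import *
t=snap('top','t10.png');s=snap('side','s10.png')
mv(); P=arm.read_state()['position']
def C(f,u,w=50,h=37):
    x0,y0=int(u[0])-w,int(u[1])-h-15
    a=cv2.resize(f[y0:y0+2*h,x0:x0+2*w],(400,296),interpolation=cv2.INTER_CUBIC); return a,x0,y0
o=[]
for P_,n in (([562.7,263,-21.3],'9'),(P,'10')):
    r=[]
    for c,p in (('t',t),('s',s)):
        u=proj(p,P_);a,x0,y0=C(cv2.imread(f'pics/{c}{n}.png'),u);print(n,c,u,x0,y0)
        cv2.circle(a,tuple(((u-[x0,y0]+.5)*4).astype(int)),3,(0,0,255),-1);r.append(a)
    o.append(np.hstack(r))
cv2.imwrite('pics/c9.png',np.vstack(o))
E
```

```text
pos [562.6 262.9  98.2] a 0.020 zaxis [-0.001 -0.001 -1.   ] t 11.55 w 85.2 F [-0.6  0.2 -0.4]
9 t [194.18524866 213.87085966] 144 161
9 s [212.00731119 352.62595194] 162 300
10 t [182.67409658 208.68572786] 132 156
10 s [203.50428173 316.7370307 ] 153 264
```

View pics/c9.png

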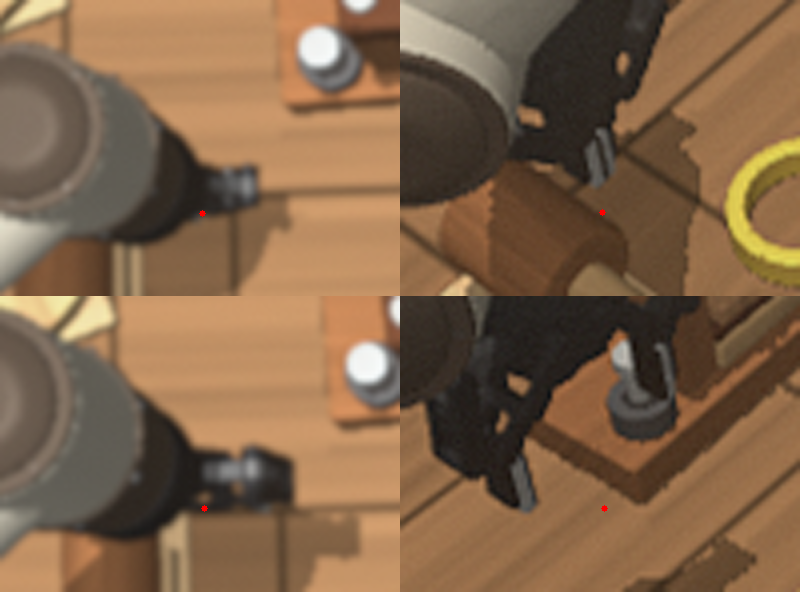

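```bash
python3 - <<'E'
from h import *
np.set_printoptions(precision=2,suppress=True)
t=snap('top');s=snap('side')
for P in ([0,0,0],[0,0,100],[0,0,200]): print(P,proj(t,P),proj(s,P))
for p in (t,s): E=np.array(p['extrinsics']); print(E, np.linalg.det(E[:3,:3]), E[:3,:3]@E[:3,:3].T, p['fx'],p['fy'],p['cx'],p['cy'])
E
```

```text
[0, 0, 0] [300.78 431.77] [504.75 396.21]
[0, 0, 100] [299.43 444.71] [519.24 366.22]
[0, 0, 200] [297.85 459.88] [536.14 331.26]
[[  -0.03   -1.     -0.    -40.21]
 [  -1.      0.03   -0.05  472.06]
 [   0.05    0.     -1.   1349.65]
 [   0.      0.      0.      1.  ]] 1.0000000000000009 [[ 1.  0. -0.]
 [ 0.  1. -0.]
 [-0. -0.  1.]] 534.7190842634213 534.7190842634213 316.71025862156836 244.74653120108573
[[ -0.81  -0.59   0.01 367.44]
 [ -0.38   0.51  -0.78 308.14]
 [  0.45  -0.63  -0.63 886.13]
 [  0.     0.     0.     1.  ]] 0.9999999999999999 [[ 1.  0. -0.]
 [ 0.  1.  0.]
 [-0.  0.  1.]] 443.575975490744 443.575975490744 320.81276257157214 241.96056720300953
```

Call:
arm_command:
  rows:
    - {"grip": 0, "linear": [0, 0, 50], "rot": [0, 0, 0]}
    - {"grip": 0, "linear": [0, 0, 90], "rot": [0, 0, 0]}
    - {"grip": 0, "linear": [0, 0, 110], "rot": [0, 0, 0]}
    - {"grip": 0, "linear": [0, 0, 118], "rot": [0, 0, 0]}
    - {"grip": 0, "linear": [0, 0, 120], "rot": [0, 0, 0]}
    - {"grip": 0, "linear": [0, 0, 121], "rot": [0, 0, 0]}
    - {"grip": 0, "linear": [0, 0, 122], "rot": [0, 0, 0]}
    - {"grip": 0, "linear": [0, 0, 123], "rot": [0, 0, 0]}
    - {"grip": 0, "linear": [0, 0, 123], "rot": [0, 0, 0]}

```text
clock: 12.78
position: [562.8, 263.0, -24.0]
ee_rot: [-0.01, 1.0, 0.0, 0.0]
contact_force: [-0.1, -0.6, 1.6]
gripper_width: -0.0
grasp_force: 0.0
```

Call:
arm_command:
  rows:
    - {"grip": 0, "linear": [0, 0, 1], "rot": [0, 0, 0]}
    - {"grip": 0, "linear": [0, 0, 2], "rot": [0, 0, 0]}
    - {"grip": 0, "linear": [0, 0, 3], "rot": [0, 0, 0]}
    - {"grip": 0, "linear": [0, 0, 3], "rot": [0, 0, 0]}

```text
clock: 13.28
position: [564.1, 262.7, -25.5]
ee_rot: [-0.01, 1.0, 0.0, 0.001]
contact_force: [0.1, -4.9, 8.8]
gripper_width: 0.1
grasp_force: 0.0
```

Call:
arm_command:
  rows:
    - {"grip": 0, "linear": [0, 0, 1], "rot": [0, 0, 0]}
    - {"grip": 0, "linear": [0, 0, 2], "rot": [0, 0, 0]}
    - {"grip": 0, "linear": [0, 0, 3], "rot": [0, 0, 0]}
    - {"grip": 0, "linear": [0, 0, 3], "rot": [0, 0, 0]}

```text
clock: 13.78
position: [565.5, 262.4, -26.9]
ee_rot: [-0.01, 1.0, 0.001, 0.003]
contact_force: [1.9, -8.4, 14.9]
gripper_width: 0.0
grasp_force: 0.0
```

Call:
arm_command:
  rows:
    - {"grip": 0, "linear": [0, 0, -50], "rot": [0, 0, 0]}
    - {"grip": 0.5, "linear": [0, 0, -110], "rot": [0, 0, 0]}
    - {"grip": 1, "linear": [0, 0, -150], "rot": [0, 0, 0]}
    - {"grip": 1, "linear": [0, 0, -150], "rot": [0, 0, 0]}
    - {"grip": 1, "linear": [0, 0, -150], "rot": [0, 0, 0]}

```text
clock: 14.4
position: [561.9, 262.8, 118.8]
ee_rot: [-0.01, 1.0, -0.0, -0.001]
contact_force: [-0.2, -0.5, 0.3]
gripper_width: 72.2
grasp_force: 0.0
```

```bash
python3 - <<'E'
from h import *
np.set_printoptions(precision=1,suppress=True)
s=snap('side');t=snap('top','t11.png')
for uv,P in (([213.6,345.5],[562.7,263,2.7]),([210.4,335.4],[563,263.5,37]),([213,339.5],[455.8,330.3,169]),([201,302.9],[562.6,262.9,135]),([547,158],[155.1+12,-605.4+47,237])):
    X=at_z(s,uv,P[2]); print(P,X-P)
T=[562.6,262.9]
mv((456.5,332,125,0.02))
E
```

```text
[562.7, 263, 2.7] [-4.9 -4.8  0. ]
[563, 263.5, 37] [-3.6 -4.3  0. ]
[455.8, 330.3, 169] [-2.1 -5.1  0. ]
[562.6, 262.9, 135] [ 2.5 -3.4  0. ]
[167.1, -558.4, 237] [-25.9 -16.    0. ]
pos [561.7 262.5 117.9] a 0.020 zaxis [-0. -0. -1.] t 14.5 w 84.6 F [0.2 0.1 0.3]
-> [103.8, 71.6, -6.9] [-0.002, -0.003, -0.0]
```

Call:
arm_command:
  rows:
    - {"grip": 1, "linear": [51, 37, 0], "rot": [0, 0, 0]}
    - {"grip": 1, "linear": [102, 74, 0], "rot": [0, 0, 0]}
    - {"grip": 1, "linear": [102, 74, 0], "rot": [0, 0, 0]}
    - {"grip": 1, "linear": [102, 74, 0], "rot": [0, 0, 0]}
    - {"grip": 1, "linear": [102, 74, 55], "rot": [0, 0, 0]}
    - {"grip": 1, "linear": [102, 74, 90], "rot": [0, 0, 0]}
    - {"grip": 1, "linear": [102, 74, 106], "rot": [0, 0, 0]}
    - {"grip": 1, "linear": [102, 74, 106], "rot": [0, 0, 0]}

```text
clock: 15.5
position: [459.7, 334.0, 12.7]
ee_rot: [-0.009, 1.0, -0.001, -0.001]
contact_force: [0.5, 0.1, 0.9]
gripper_width: 85.5
grasp_force: 0.0
```

Call:
arm_command:
  rows:
    - {"grip": 0, "linear": [0, 0, 0], "rot": [0, 0, 0]}
    - {"grip": 0, "linear": [0, 0, 0], "rot": [0, 0, 0]}
    - {"grip": 0, "linear": [0, 0, 0], "rot": [0, 0, 0]}
    - {"grip": 0, "linear": [0, 0, 0], "rot": [0, 0, 0]}
    - {"grip": 0, "linear": [0, 0, 0], "rot": [0, 0, 0]}

```text
clock: 16.12
position: [459.1, 331.7, 15.1]
ee_rot: [-0.01, 1.0, -0.003, -0.001]
contact_force: [1.7, -8.6, 8.3]
gripper_width: 22.0
grasp_force: 58.1
```

Call:
arm_command:
  rows:
    - {"grip": 0.6, "linear": [0, 0, 0], "rot": [0, 0, 0]}
    - {"grip": 0.6, "linear": [0, 0, 0], "rot": [0, 0, 0]}
    - {"grip": 0.6, "linear": [0, -4, 6], "rot": [0, 0, 0]}
    - {"grip": 0.6, "linear": [0, -4, 6], "rot": [0, 0, 0]}
    - {"grip": 0, "linear": [0, -4, 6], "rot": [0, 0, 0]}
    - {"grip": 0, "linear": [0, -4, 6], "rot": [0, 0, 0]}
    - {"grip": 0, "linear": [0, -4, 6], "rot": [0, 0, 0]}
    - {"grip": 0, "linear": [0, -4, 6], "rot": [0, 0, 0]}
    - {"grip": 0, "linear": [0, -4, 6], "rot": [0, 0, 0]}

```text
clock: 17.25
position: [459.5, 331.4, 7.9]
ee_rot: [-0.01, 1.0, 0.0, 0.0]
contact_force: [-0.3, 1.5, 1.5]
gripper_width: 22.1
grasp_force: 58.5
```

Call:
arm_command:
  rows:
    - {"grip": 0, "linear": [0, 0, -20], "rot": [0, 0, 0]}
    - {"grip": 0, "linear": [0, 0, -70], "rot": [0, 0, 0]}
    - {"grip": 0, "linear": [0, 0, -120], "rot": [0, 0, 0]}
    - {"grip": 0, "linear": [0, 0, -150], "rot": [0, 0, 0]}
    - {"grip": 0, "linear": [0, 0, -150], "rot": [0, 0, 0]}
    - {"grip": 0, "linear": [0, 0, -150], "rot": [0, 0, 0]}
    - {"grip": 0, "linear": [0, 0, -150], "rot": [0, 0, 0]}

```text
clock: 18.12
position: [458.4, 329.9, 155.5]
ee_rot: [-0.01, 1.0, -0.002, -0.002]
contact_force: [-0.1, -0.8, -1.6]
gripper_width: 22.3
grasp_force: 58.9
```

```bash
python3 - <<'E'
from h import *
np.set_printoptions(precision=1,suppress=True)
t=snap('top');s=snap('side')
rs=[]
for q in ('mallet_head','mallet_grip'):
  for n,p in (('t',t),('s',s)):
    print(q,n,[(np.array(r['pixel']),r['score']) for r in models.tip_of(p,q)[:3]],[(np.array(r['rect']),r['score']) for r in models.spot_in(p,q)[:2]])
H=[459.5+67.5,333,205]; print(proj(t,H),proj(s,H))
mv((594,175,103,0),(594,175,71,0))
E
```

```text
mallet_head t [] [(array([124.3, 205.1, 155.6, 296.3]), 0.81)]
mallet_head s [(array([373.8, 176.3]), 0.39)] [(array([204.6, 322.7, 251.8, 359.8]), 0.91)]
mallet_grip t [(array([140.9, 254.3]), 0.9)] [(array([127.7, 205.5, 154.9, 299.3]), 0.89)]
mallet_grip s [(array([210.5, 330.6]), 0.94)] [(array([205. , 319.1, 251.3, 360.5]), 0.78), (array([245.7, 336.7, 285.3, 370.1]), 0.38)]
[138.7 220.3] [177.9 309.7]
pos [459.3 331.  157.7] a 0.020 zaxis [-0.  0. -1.] t 18.625 w 21.8 F [ 0.2  0.3 -2.6]
-> [-131.6, -158.6, 54.7] [0.0, -0.0, 0.02]
-> [-131.6, -158.6, 86.7] [0.0, -0.0, 0.02]
```

Call:
arm_command:
  rows:
    - {"grip": 0, "linear": [-34, -39, 0], "rot": [0, 0, 0.02]}
    - {"grip": 0, "linear": [-67, -78, 0], "rot": [0, 0, 0.02]}
    - {"grip": 0, "linear": [-100, -117, 0], "rot": [0, 0, 0.02]}
    - {"grip": 0, "linear": [-133, -156, 0], "rot": [0, 0, 0.02]}
    - {"grip": 0, "linear": [-133, -156, 0], "rot": [0, 0, 0.02]}
    - {"grip": 0, "linear": [-133, -156, 40], "rot": [0, 0, 0.02]}
    - {"grip": 0, "linear": [-133, -156, 65], "rot": [0, 0, 0.02]}
    - {"grip": 0, "linear": [-133, -156, 65], "rot": [0, 0, 0.02]}

```text
clock: 19.62
position: [593.4, 177.4, 90.5]
ee_rot: [-0.0, 1.0, -0.001, -0.002]
contact_force: [0.7, 0.4, -0.7]
gripper_width: 22.1
grasp_force: 59.2
```

```bash
python3 - <<'E'
from h import *
t=snap('top');s=snap('side');mv()
def crop(p,x0,y0,w,h,k): return cv2.resize(p['frame'][y0:y0+h,x0:x0+w,::-1],None,fx=k,fy=k,interpolation=cv2.INTER_CUBIC)
cv2.imwrite('pics/c12.png',np.hstack([crop(t,180,140,80,100,5),crop(s,170,220,80,100,5)]))
E
```

```text
pos [595.9 178.3  93.7] a 0.001 zaxis [ 0.002  0.    -1.   ] t 19.725 w 22.2 F [ 0.8 -0.1 -2.1]
```

View pics/c12.png

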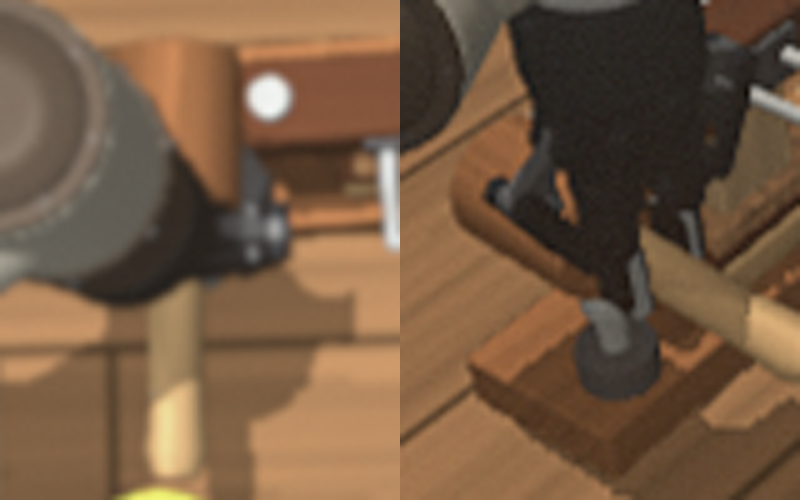

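Call:
arm_command:
  rows:
    - {"grip": 0, "linear": [0, 0, 40], "rot": [0, 0, 0]}
    - {"grip": 0, "linear": [0, 0, 42], "rot": [0, 0, 0]}
    - {"grip": 0, "linear": [0, 0, 42], "rot": [0, 0, 0]}

```text
clock: 20.1
position: [597.1, 179.0, 53.5]
ee_rot: [-0.001, 1.0, 0.001, 0.002]
contact_force: [-0.9, 1.5, 1.9]
gripper_width: 22.2
grasp_force: 59.4
```

Call:
arm_command:
  rows:
    - {"grip": 0, "linear": [0, 0, 4], "rot": [0, 0, 0]}
    - {"grip": 0, "linear": [0, 0, 6], "rot": [0, 0, 0]}
    - {"grip": 0, "linear": [0, 0, 6], "rot": [0, 0, 0]}

```text
clock: 20.48
position: [595.6, 178.3, 49.0]
ee_rot: [-0.001, 1.0, 0.0, 0.001]
contact_force: [-9.2, 1.0, 14.0]
gripper_width: 22.4
grasp_force: 61.0
```

Call:
arm_command:
  rows:
    - {"grip": 0, "linear": [0, 0, 3], "rot": [0, 0, 0]}
    - {"grip": 0, "linear": [0, 0, 4], "rot": [0, 0, 0]}
    - {"grip": 0, "linear": [0, 0, 4], "rot": [0, 0, 0]}
    - {"grip": 0, "linear": [0, 0, -40], "rot": [0, 0, 0]}
    - {"grip": 0, "linear": [0, 0, -90], "rot": [0, 0, 0]}
    - {"grip": 0, "linear": [100, 40, -110], "rot": [0, 0, 0]}
    - {"grip": 0, "linear": [100, 100, -110], "rot": [0, 0, 0]}
    - {"grip": 0, "linear": [100, 130, -110], "rot": [0, 0, 0]}
    - {"grip": 0, "linear": [100, 130, -110], "rot": [0, 0, 0]}
    - {"grip": 0, "linear": [100, 130, -110], "rot": [0, 0, 0]}

```text
clock: 21.72
position: [494.8, 307.3, 154.8]
ee_rot: [0.0, 1.0, -0.0, -0.0]
contact_force: [-0.1, 0.1, -1.7]
gripper_width: 21.9
grasp_force: 60.4
```

```bash
python3 - <<'E'
from h import *
np.set_printoptions(precision=1,suppress=True)
t=snap('top','t13.png');s=snap('side','s13.png');mv()
for q in ('peg_top','mallet_grip','mallet_head'):
  for n,p in (('t',t),('s',s)): print(q,n,[(np.array(r['pixel']),round(r['score'],2)) for r in models.tip_of(p,q)[:3]])
for z in (71,85): print(z,proj(t,[649,166,z]),proj(s,[649,166,z]))
r=proj(s,[649,166,78]).astype(int)
def c(f): return f[r[1]-18:r[1]+14,r[0]-8:r[0]+9]
a=cv2.imread('pics/s0.png');b=cv2.imread('pics/s13.png')
for y in range(-16,12,1): print(y, [int(x) for x in c(a).mean(2)[y+16,4:12]], [int(x) for x in c(b).mean(2)[y+16,4:12]])
E
```

```text
pos [495.4 306.5 154.6] a -0.002 zaxis [-0. -0. -1.] t 21.825 w 22.2 F [-0.4 -0.2 -2.3]
peg_top t [(array([151.3, 233.9]), 0.7), (array([224.6, 171.9]), 0.62)]
peg_top s [(array([328.8, 181.9]), 0.3)]
mallet_grip t [(array([152.4, 237.3]), 0.84), (array([383.4, 258.6]), 0.39)]
mallet_grip s [(array([205.9, 308.4]), 0.7)]
mallet_head t [(array([147.4, 206.7]), 0.79)]
mallet_head s []
71 [224.4 173.6] [211.2 282.2]
85 [223.4 172.6] [210.3 277.8]
-16 [112, 117, 92, 67, 56, 57, 60, 61] [35, 36, 36, 31, 37, 35, 33, 36]
-15 [113, 114, 93, 66, 59, 58, 56, 60] [40, 33, 36, 34, 34, 35, 34, 37]
-14 [110, 108, 105, 75, 56, 59, 60, 61] [36, 35, 34, 35, 32, 36, 34, 37]
-13 [106, 106, 112, 82, 60, 57, 59, 59] [37, 35, 33, 32, 38, 34, 34, 32]
-12 [105, 107, 113, 92, 65, 57, 59, 59] [36, 34, 34, 30, 35, 34, 38, 33]
-11 [108, 111, 112, 94, 65, 60, 59, 60] [36, 35, 35, 36, 34, 34, 34, 35]
-10 [110, 109, 109, 92, 66, 56, 59, 59] [36, 30, 32, 33, 36, 34, 32, 36]
-9 [106, 106, 106, 100, 70, 58, 57, 61] [35, 35, 37, 33, 35, 35, 34, 38]
-8 [105, 104, 104, 106, 81, 60, 59, 59] [33, 37, 35, 31, 34, 32, 30, 3
[... 679 characters left out ...]
 170, 171, 168, 166, 166, 166, 171] [33, 28, 32, 34, 33, 33, 32, 31]
3 [127, 167, 174, 170, 170, 171, 176, 165] [31, 30, 32, 35, 33, 36, 30, 35]
4 [92, 120, 142, 150, 148, 137, 139, 122] [32, 36, 31, 32, 33, 28, 33, 36]
5 [89, 82, 96, 108, 106, 95, 89, 87] [33, 35, 30, 32, 36, 32, 34, 36]
6 [99, 94, 97, 95, 96, 94, 94, 88] [34, 30, 31, 30, 34, 33, 33, 34]
7 [103, 95, 88, 90, 93, 91, 91, 90] [34, 31, 31, 30, 33, 35, 32, 36]
8 [96, 88, 79, 84, 91, 90, 90, 88] [31, 33, 32, 34, 35, 31, 30, 33]
9 [88, 81, 81, 86, 91, 96, 93, 90] [35, 33, 33, 31, 28, 28, 34, 35]
10 [80, 81, 86, 73, 90, 94, 94, 92] [30, 31, 34, 31, 31, 32, 29, 34]
11 [81, 83, 70, 60, 85, 96, 96, 94] [32, 32, 33, 32, 32, 30, 35, 30]
```

```bash
python3 - <<'E'
import cv2,numpy as np
for n in ('t0','t9','t13'):
    f=cv2.imread(f'pics/{n}.png').mean(2)[162:184,212:236]; w=np.clip(f-185,0,None); ys,xs=np.mgrid[162:184,212:236]
    print(n,(w*xs).sum()/w.sum(),(w*ys).sum()/w.sum(),(w>0).sum())
E
```

```text
t0 223.69436201780414 171.81235817769246 84
t9 223.69186502746535 171.80826575987444 83
t13 224.6114846929747 172.70881259953993 82
```

Call:
arm_command:
  rows:
    - {"grip": 0, "linear": [36, 25, 20], "rot": [0, 0, -0.02]}
    - {"grip": 0, "linear": [36, 25, 60], "rot": [0, 0, -0.02]}
    - {"grip": 0, "linear": [36, 25, 95], "rot": [0, 0, -0.02]}
    - {"grip": 0, "linear": [36, 25, 95], "rot": [0, 0, -0.02]}
    - {"grip": 0, "linear": [36, 25, 120], "rot": [0, 0, -0.02]}
    - {"grip": 0, "linear": [36, 25, 137], "rot": [0, 0, -0.02]}
    - {"grip": 0, "linear": [36, 25, 142], "rot": [0, 0, -0.02]}
    - {"grip": 0, "linear": [36, 25, 145], "rot": [0, 0, -0.02]}
    - {"grip": 0, "linear": [36, 25, 145], "rot": [0, 0, -0.02]}

```text
clock: 23.25
position: [460.6, 333.7, 11.6]
ee_rot: [-0.01, 1.0, 0.001, 0.001]
contact_force: [0.5, -0.5, 3.5]
gripper_width: 22.2
grasp_force: 60.7
```

Call:
arm_command:
  rows:
    - {"grip": 0.3, "linear": [0, -1, 0], "rot": [0, 0, 0]}
    - {"grip": 0.7, "linear": [0, -1, 0], "rot": [0, 0, 0]}
    - {"grip": 1, "linear": [0, -1, 0], "rot": [0, 0, 0]}
    - {"grip": 1, "linear": [0, -1, -20], "rot": [0, 0, 0]}
    - {"grip": 1, "linear": [0, -1, -70], "rot": [0, 0, 0]}
    - {"grip": 1, "linear": [0, -1, -130], "rot": [0, 0, 0]}
    - {"grip": 1, "linear": [0, -1, -180], "rot": [0, 0, 0]}
    - {"grip": 1, "linear": [0, -1, -220], "rot": [0, 0, 0]}
    - {"grip": 1, "linear": [0, -1, -240], "rot": [0, 0, 0]}

```text
clock: 24.38
position: [460.0, 332.2, 252.7]
ee_rot: [-0.01, 1.0, 0.002, 0.002]
contact_force: [0.4, 0.5, -0.7]
gripper_width: 85.4
grasp_force: 0.0
```

```bash
python3 - <<'E'
from h import *
np.set_printoptions(precision=1,suppress=True)
t=snap('top','t14.png');s=snap('side','s14.png');mv((456,30,250,0),(460,-200,250,0))
for q in ('mallet_grip','mallet_head','peg_top'):
  for n,p in (('t',t),('s',s)): print(q,n,[(np.array(r['pixel']),round(r['score'],2)) for r in models.tip_of(p,q)[:3]])
  for n,p in (('t',t),('s',s)): print('rect',n,[(np.array(r['rect']),round(r['score'],2)) for r in models.spot_in(p,q)[:2]])
E
```

```text
pos [460.3 332.6 252.5] a 0.020 zaxis [ 0.  0. -1.] t 24.475 w 85.1 F [ 0.6  0.3 -0.7]
-> [10.4, -302.4, 1.2] [0.004, 0.004, 0.02]
-> [11.1, -532.5, 0.3] [0.004, 0.004, 0.02]
mallet_grip t [(array([159. , 255.6]), 0.61)]
mallet_grip s [(array([219.6, 377.7]), 0.83)]
rect t [(array([147.3, 210.5, 173.8, 297.5]), 0.93), (array([211.2, 130.5, 429.1, 189.3]), 0.3)]
rect s [(array([174.8, 341.2, 260. , 411.4]), 0.94)]
mallet_head t [(array([159.1, 229.1]), 0.95)]
mallet_head s [(array([194.9, 359. ]), 0.69), (array([352.1, 187.9]), 0.69)]
rect t []
rect s [(array([173.1, 340.3, 260.3, 413.3]), 0.94)]
peg_top t [(array([470.2, 198.3]), 0.74), (array([223.5, 171.6]), 0.47), (array([265. , 186.7]), 0.43)]
peg_top s [(array([209.6, 280.3]), 0.68)]
rect t [(array([219.9, 169.5, 232.8, 180.9]), 0.4)]
rect s [(array([205.2, 279.4, 219.2, 286.6]), 0.53), (array([383.5, 184. , 404. , 234.1]), 0.35)]
```

```bash
cat > w.py <<'E'
from h import *
np.set_printoptions(precision=1,suppress=True)
def faces(t,boxes):
    def crop(p,x0,y0,w,h,k): return cv2.resize(p['frame'][y0:y0+h,x0:x0+w,::-1],None,fx=k,fy=k,interpolation=cv2.INTER_CUBIC)
    for n,ut in boxes.items():
        u0,v0=int(ut[0])-14,int(ut[1])-14
        c=crop(t,u0,v0,28,28,8); m=((c[:,:,2]>195)&(c[:,:,1]>165)&(c[:,:,2].astype(int)-c[:,:,0]>30)).astype(np.uint8)
        for k in cv2.findContours(m,0,2)[0]:
            if cv2.contourArea(k)<600: continue
            r=cv2.minAreaRect(k); b=cv2.boxPoints(r)/8+[u0,v0]-.44
            w=np.array([at_z(t,q,156)[:2] for q in b]); e=[w[1]-w[0],w[2]-w[1]]; L=max(e,key=np.linalg.norm)
            if L[0]<0: L=-L
            print(n,'px',b.mean(0),w.mean(0),[round(float(np.linalg.norm(q)),1) for q in e],'yaw %.2f'%(np.arctan2(L[1],L[0])))
B=dict(A=[471,199.9],B=[445.5,250],C=[384.3,259])
E
python3 - <<'E'
from w import *
t=snap('top');s=snap('side');faces(t,B)
for z in (71,85): print(proj(t,[649,166,z]),proj(s,[649,166,z]))
for n in ('s0','s14'):
    f=cv2.imread(f'pics/{n}.png').mean(2)[268:292,200:222]; w=np.clip(f-130,0,None); ys,xs=np.mgrid[268:292,200:222]
    print(n,(w*xs).sum()/w.sum(),(w*ys).sum()/w.sum(),(w>0).sum())
E
```

```text
A px [471.2 199.3] [ 556.8 -410.2] [10.1, 23.2] yaw 0.10
B px [445.2 249.1] [ 444.9 -346.2] [22.9, 10.1] yaw -0.27
C px [383.9 258.9] [ 426.9 -206.2] [22.2, 9.1] yaw -0.36
[224.4 173.6] [211.2 282.2]
[223.4 172.6] [210.3 277.8]
s0 210.4317269076305 277.87404162102956 56
s14 211.24131499183954 281.8374912567032 53
```

Call:
arm_command:
  rows:
    - {"grip": 1, "linear": [11, -60, 0], "rot": [0, 0, 0.02]}
    - {"grip": 1, "linear": [11, -200, 0], "rot": [0, 0, 0.15]}
    - {"grip": 1, "linear": [11, -538, 0], "rot": [0, 0, 0.38]}
    - {"grip": 1, "linear": [11, -538, 0], "rot": [0, 0, 0.38]}
    - {"grip": 1, "linear": [11, -538, 0], "rot": [0, 0, 0.38]}
    - {"grip": 1, "linear": [11, -538, 0], "rot": [0, 0, 0.38]}
    - {"grip": 1, "linear": [11, -538, 0], "rot": [0, 0, 0.38]}
    - {"grip": 1, "linear": [11, -538, 0], "rot": [0, 0, 0.38]}
    - {"grip": 1, "linear": [11, -538, 0], "rot": [0, 0, 0.38]}
    - {"grip": 1, "linear": [11, -538, 0], "rot": [0, 0, 0.38]}

```text
clock: 26.42
position: [458.7, -208.8, 249.4]
ee_rot: [0.181, 0.983, -0.0, -0.0]
contact_force: [0.1, 0.3, 0.8]
gripper_width: 85.6
grasp_force: 0.0
```

Call:
arm_command:
  rows:
    - {"grip": 1, "linear": [29, -5, 20], "rot": [0, 0, 0]}
    - {"grip": 1, "linear": [29, -5, 40], "rot": [0, 0, 0]}
    - {"grip": 1, "linear": [29, -5, 60], "rot": [0, 0, 0]}
    - {"grip": 1, "linear": [29, -5, 60], "rot": [0, 0, 0]}

```text
clock: 26.92
position: [429.2, -199.9, 188.7]
ee_rot: [0.179, 0.984, 0.0, -0.002]
contact_force: [-0.2, 0.3, 0.8]
gripper_width: 85.3
grasp_force: 0.0
```

```bash
python3 - <<'E'
from w import *
t=snap('top');s=snap('side')
mv((429.5,-203,130,-.36),(429.5,-203,96,-.36))
P=np.array([427,-206.5,137]); 
def crop(p,u,w,h,k):
    x0,y0=int(u[0]-w/2),int(u[1]-h/2); return cv2.resize(p['frame'][y0:y0+h,x0:x0+w,::-1],None,fx=k,fy=k,interpolation=cv2.INTER_CUBIC)
cv2.imwrite('pics/c15.png',np.hstack([crop(s,proj(s,[427,-206,140]),80,100,6)]))
E
```

```text
pos [ 430.7 -200.5  190.5] a -0.359 zaxis [ 0. -0. -1.] t 27.025 w 85.4 F [0.7 0.4 0.2]
-> [0.3, -2.7, 60.5] [-0.0, 0.001, 0.001]
-> [0.4, -2.7, 94.5] [-0.0, 0.001, 0.001]
```

View pics/c15.png

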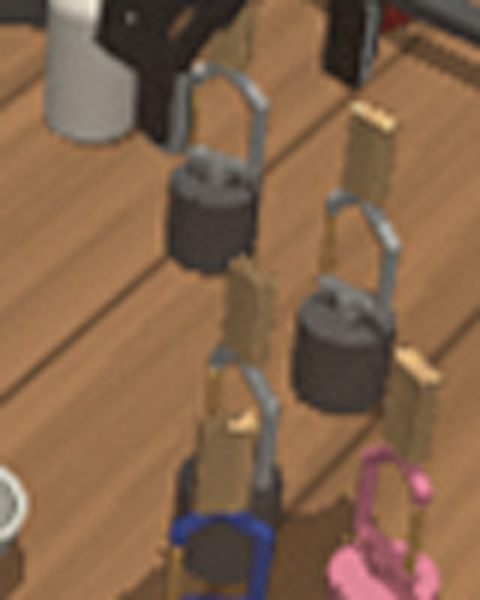

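Call:
arm_command:
  rows:
    - {"grip": 1, "linear": [0, -3, 40], "rot": [0, 0, 0]}
    - {"grip": 1, "linear": [0, -3, 75], "rot": [0, 0, 0]}
    - {"grip": 1, "linear": [0, -3, 94], "rot": [0, 0, 0]}
    - {"grip": 1, "linear": [0, -3, 94], "rot": [0, 0, 0]}
    - {"grip": 0, "linear": [0, -3, 94], "rot": [0, 0, 0]}
    - {"grip": 0, "linear": [0, -3, 94], "rot": [0, 0, 0]}
    - {"grip": 0, "linear": [0, -3, 94], "rot": [0, 0, 0]}
    - {"grip": 0, "linear": [0, -3, 94], "rot": [0, 0, 0]}
    - {"grip": 0, "linear": [0, -3, 94], "rot": [0, 0, 0]}
    - {"grip": 0, "linear": [0, -3, 94], "rot": [0, 0, 0]}

```text
clock: 28.28
position: [428.9, -203.7, 95.9]
ee_rot: [0.179, 0.984, -0.0, -0.0]
contact_force: [-0.8, -0.3, 2.1]
gripper_width: 7.3
grasp_force: 60.6
```

Call:
arm_command:
  rows:
    - {"grip": 0, "linear": [0, 0, -20], "rot": [0, 0, 0]}
    - {"grip": 0, "linear": [0, 0, -60], "rot": [0, 0, 0]}
    - {"grip": 0, "linear": [0, 0, -100], "rot": [0, 0, 0]}
    - {"grip": 0, "linear": [-13, 48, -100], "rot": [0, 0, -0.1]}
    - {"grip": 0, "linear": [-26, 97, -100], "rot": [0, 0, -0.2]}
    - {"grip": 0, "linear": [-39, 145, -100], "rot": [0, 0, -0.3]}
    - {"grip": 0, "linear": [-52, 194, -90], "rot": [0, 0, -0.396]}
    - {"grip": 0, "linear": [-52, 194, -70], "rot": [0, 0, -0.396]}
    - {"grip": 0, "linear": [-52, 194, -65], "rot": [0, 0, -0.396]}
    - {"grip": 0, "linear": [-52, 194, -65], "rot": [0, 0, -0.396]}

```text
clock: 29.52
position: [545.5, -40.9, 160.1]
ee_rot: [-0.018, 1.0, -0.0, -0.001]
contact_force: [0.0, -1.2, -2.4]
gripper_width: 8.0
grasp_force: 59.8
```

```bash
python3 - <<'E'
from w import *
t=snap('top','t16.png');s=snap('side','s16.png')
mv((605.5,-38.5,161,.037),(605.5,-38.5,144,.037))
st=arm.read_state();W=st['position']+[-2.5,-3,6.1]
print('crook expected',W,proj(t,W),proj(s,W),'tab',proj(s,W+[0,0,36]))
for q in ('w1_tab','w1_crook','eye2'):
  for n,p in (('t',t),('s',s)): print(q,n,[(np.array(r['pixel']),round(r['score'],2)) for r in models.tip_of(p,q)[:6]])
E
```

```text
pos [546.3 -41.  161.4] a 0.035 zaxis [ 0.  0. -1.] t 29.625 w 8.2 F [-0.8  0.2 -2.8]
-> [-59.2, 0.4, 0.5] [-0.0, 0.001, -0.002]
-> [-59.2, 0.4, 17.5] [-0.0, 0.001, -0.002]
crook expected [543.8 -44.  167.5] [310.9 209.3] [301.8 221.6] tab [301.4 209.1]
w1_tab t []
w1_tab s []
w1_crook t [(array([309.3, 205.6]), 0.66)]
w1_crook s []
eye2 t [(array([351. , 180.2]), 0.75), (array([398.3, 177.5]), 0.59), (array([307.2, 208.6]), 0.28)]
eye2 s [(array([306.5, 200.2]), 0.93), (array([282.5, 222.5]), 0.93), (array([326. , 182.2]), 0.83), (array([259.9, 238.8]), 0.78), (array([302. , 222.3]), 0.31)]
```

Call:
arm_command:
  rows:
    - {"grip": 0, "linear": [-15, 0, 0], "rot": [0, 0, 0]}
    - {"grip": 0, "linear": [-30, 0, 0], "rot": [0, 0, 0]}
    - {"grip": 0, "linear": [-37, 0, 0], "rot": [0, 0, 0]}
    - {"grip": 0, "linear": [-44, 0, 0], "rot": [0, 0, 0]}
    - {"grip": 0, "linear": [-50, 0, 0], "rot": [0, 0, 0]}
    - {"grip": 0, "linear": [-55, 0, 0], "rot": [0, 0, 0]}
    - {"grip": 0, "linear": [-59, 0, 0], "rot": [0, 0, 0]}
    - {"grip": 0, "linear": [-59, 0, 0], "rot": [0, 0, 0]}

```text
clock: 30.92
position: [605.4, -38.3, 160.4]
ee_rot: [-0.018, 1.0, 0.0, 0.0]
contact_force: [-1.0, -0.5, -5.1]
gripper_width: 7.9
grasp_force: 59.6
```

Call:
arm_command:
  rows:
    - {"grip": 0, "linear": [0, 0, 6], "rot": [0, 0, 0]}
    - {"grip": 0, "linear": [0, 0, 11], "rot": [0, 0, 0]}
    - {"grip": 0, "linear": [0, 0, 15], "rot": [0, 0, 0]}
    - {"grip": 0, "linear": [0, 0, 17], "rot": [0, 0, 0]}
    - {"grip": 0, "linear": [0, 0, 17], "rot": [0, 0, 0]}

```text
clock: 31.55
position: [605.4, -38.4, 144.9]
ee_rot: [-0.018, 1.0, -0.0, 0.001]
contact_force: [-1.9, 0.7, 3.5]
gripper_width: 8.0
grasp_force: 61.0
```

```bash
python3 - <<'E'
from w import *
s=snap('side','s17.png');mv()
c=proj(s,[603,-41,140]).astype(int)
cv2.imwrite('pics/c17.png',cv2.resize(s['frame'][c[1]-45:c[1]+45,c[0]-50:c[0]+50,::-1],None,fx=6,fy=6,interpolation=cv2.INTER_CUBIC))
E
```

```text
pos [605.4 -38.4 144.8] a 0.036 zaxis [ 0. -0. -1.] t 31.6 w 7.7 F [-2.3  1.7  3.4]
```

View pics/c17.png

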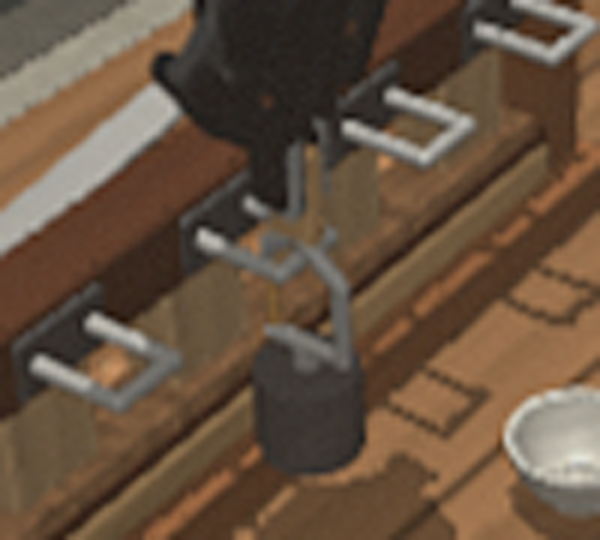

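Call:
arm_command:
  rows:
    - {"grip": 0, "linear": [0, 0, -1], "rot": [0, 0, 0]}
    - {"grip": 0.15, "linear": [0, 0, -1], "rot": [0, 0, 0]}
    - {"grip": 0.4, "linear": [0, 0, -1], "rot": [0, 0, 0]}
    - {"grip": 0.4, "linear": [0, 0, -1], "rot": [0, 0, 0]}
    - {"grip": 0.4, "linear": [0, 0, -20], "rot": [0, 0, 0]}
    - {"grip": 0.4, "linear": [0, 0, -60], "rot": [0, 0, 0]}
    - {"grip": 0.4, "linear": [0, 0, -100], "rot": [0, 0, 0]}
    - {"grip": 0.4, "linear": [0, 0, -110], "rot": [0, 0, 0]}
    - {"grip": 0.4, "linear": [0, 0, -110], "rot": [0, 0, 0]}

```text
clock: 32.72
position: [605.1, -38.2, 253.8]
ee_rot: [-0.018, 1.0, 0.0, 0.0]
contact_force: [-0.3, -0.0, -0.8]
gripper_width: 34.2
grasp_force: 0.0
```

```bash
python3 - <<'E'
from w import *
t=snap('top','t18.png');s=snap('side','s18.png');faces(t,dict(A=B['A'],B=B['B']))
mv((447.4,-343,190,-.27),(447.4,-343,96,-.27))
print('expected hung tab',proj(t,[603,-41,204]),proj(s,[603,-41,186]))
for n,p in (('t',t),('s',s)): print(n,[(np.array(r['pixel']),round(r['score'],2)) for r in models.tip_of(p,'w1_tab')[:7]])
E
```

```text
A px [471.2 199.3] [ 556.7 -410.1] [9.0, 21.8] yaw 0.13
B px [445.1 249.2] [ 444.7 -345.9] [21.4, 9.2] yaw -0.18
pos [604.3 -38.3 251.9] a 0.036 zaxis [-0.  0. -1.] t 32.825 w 34.1 F [-0.5 -0.3 -0.4]
-> [167.4, -298.9, 62.4] [-0.0, -0.003, 0.306]
-> [167.2, -298.9, 156.4] [-0.0, -0.003, 0.306]
expected hung tab [308.5 180.6] [281.4 207.3]
t []
s []
```

Call:
arm_command:
  rows:
    - {"grip": 0.8, "linear": [60, -20, 0], "rot": [0, 0, 0.05]}
    - {"grip": 0.8, "linear": [168, -299, 0], "rot": [0, 0, 0.28]}
    - {"grip": 0.8, "linear": [168, -299, 0], "rot": [0, 0, 0.28]}
    - {"grip": 0.8, "linear": [168, -299, 0], "rot": [0, 0, 0.28]}
    - {"grip": 0.8, "linear": [168, -299, 0], "rot": [0, 0, 0.28]}
    - {"grip": 0.8, "linear": [168, -299, 0], "rot": [0, 0, 0.28]}
    - {"grip": 0.8, "linear": [168, -299, 0], "rot": [0, 0, 0.28]}
    - {"grip": 0.8, "linear": [168, -299, 30], "rot": [0, 0, 0.28]}
    - {"grip": 0.8, "linear": [168, -299, 60], "rot": [0, 0, 0.28]}
    - {"grip": 0.8, "linear": [168, -299, 60], "rot": [0, 0, 0.28]}

```text
clock: 34.17
position: [446.4, -341.7, 190.8]
ee_rot: [0.122, 0.993, 0.001, -0.003]
contact_force: [-0.9, 0.5, -0.5]
gripper_width: 68.4
grasp_force: 0.0
```

```bash
python3 - <<'E'
from w import *
t=snap('top','t19.png');s=snap('side','s19.png')
mv((447.4,-343,96,-.24))
# weight B cylinder unmoved? compare side pictures near B tab base, and hung weight
a=cv2.imread('pics/s14.png').astype(int)
u=proj(s,[445,-346,30]).astype(int); d=np.abs(s['frame'][:,:,::-1].astype(int)-a).mean(2)
print('B diff',d[u[1]-6:u[1]+6,u[0]-6:u[0]+6].mean())
u=proj(s,[557,-410,30]).astype(int);print('A diff',d[u[1]-6:u[1]+6,u[0]-6:u[0]+6].mean())
b=cv2.imread('pics/s17.png').astype(int);u=proj(s,[603,-41,70]).astype(int);d=np.abs(s['frame'][:,:,::-1].astype(int)-b).mean(2);print('C hung diff',d[u[1]-8:u[1]+8,u[0]-8:u[0]+8].mean(),[ (np.array(r['rect']),r['score']) for r in models.spot_in(s,'w1_tab')[:6]])
E
```

```text
pos [ 448.5 -343.1  194.2] a -0.243 zaxis [-0. -0. -1.] t 34.275 w 68.4 F [ 0.3 -0.2  0.7]
-> [1.1, -0.1, 98.2] [-0.001, 0.0, -0.003]
B diff 9.208333333333334
A diff 4.340277777777778
C hung diff 9.330729166666666 []
```

Call:
arm_command:
  rows:
    - {"grip": 0.8, "linear": [1, 0, 40], "rot": [0, 0, 0]}
    - {"grip": 0.8, "linear": [1, 0, 78], "rot": [0, 0, 0]}
    - {"grip": 0.8, "linear": [1, 0, 97], "rot": [0, 0, 0]}
    - {"grip": 0.8, "linear": [1, 0, 97], "rot": [0, 0, 0]}
    - {"grip": 0, "linear": [1, 0, 97], "rot": [0, 0, 0]}
    - {"grip": 0, "linear": [1, 0, 97], "rot": [0, 0, 0]}
    - {"grip": 0, "linear": [1, 0, 97], "rot": [0, 0, 0]}
    - {"grip": 0, "linear": [1, 0, 97], "rot": [0, 0, 0]}
    - {"grip": 0, "linear": [1, 0, 97], "rot": [0, 0, 0]}
    - {"grip": 0, "linear": [1, 0, 97], "rot": [0, 0, 0]}

```text
clock: 35.58
position: [447.3, -343.2, 97.4]
ee_rot: [0.122, 0.993, -0.0, 0.0]
contact_force: [-0.1, 1.2, 4.5]
gripper_width: 8.1
grasp_force: 59.9
```

Call:
arm_command:
  rows:
    - {"grip": 0, "linear": [0, 0, -20], "rot": [0, 0, 0]}
    - {"grip": 0, "linear": [0, 0, -60], "rot": [0, 0, 0]}
    - {"grip": 0, "linear": [0, 0, -100], "rot": [0, 0, 0]}
    - {"grip": 0, "linear": [-12, 55, -100], "rot": [0, 0, -0.07]}
    - {"grip": 0, "linear": [-25, 110, -100], "rot": [0, 0, -0.14]}
    - {"grip": 0, "linear": [-37, 165, -100], "rot": [0, 0, -0.21]}
    - {"grip": 0, "linear": [-50, 222, -90], "rot": [0, 0, -0.28]}
    - {"grip": 0, "linear": [-50, 222, -70], "rot": [0, 0, -0.28]}
    - {"grip": 0, "linear": [-50, 222, -65], "rot": [0, 0, -0.28]}
    - {"grip": 0, "linear": [-50, 222, -65], "rot": [0, 0, -0.28]}

```text
clock: 36.83
position: [548.3, -140.1, 160.8]
ee_rot: [-0.017, 1.0, 0.0, -0.001]
contact_force: [-0.2, 0.0, -3.0]
gripper_width: 8.0
grasp_force: 58.9
```

```bash
python3 -c "
from w import *
mv((609.4,-138,162.2,.037))"
```

```text
pos [ 548.3 -140.1  160.8] a 0.035 zaxis [-0.  0. -1.] t 36.825 w 8.0 F [-0.2  0.  -3. ]
-> [-61.1, -0.1, -1.6] [0.0, -0.002, -0.002]
```

Call:
arm_command:
  rows:
    - {"grip": 0, "linear": [-15, 0, 0], "rot": [0, 0, 0]}
    - {"grip": 0, "linear": [-30, 0, 0], "rot": [0, 0, 0]}
    - {"grip": 0, "linear": [-37, 0, 0], "rot": [0, 0, 0]}
    - {"grip": 0, "linear": [-44, 0, 0], "rot": [0, 0, 0]}
    - {"grip": 0, "linear": [-50, 0, 0], "rot": [0, 0, 0]}
    - {"grip": 0, "linear": [-56, 0, 0], "rot": [0, 0, 0]}
    - {"grip": 0, "linear": [-60, 0, 0], "rot": [0, 0, 0]}
    - {"grip": 0, "linear": [-60, 0, 0], "rot": [0, 0, 0]}

```text
clock: 37.83
position: [609.4, -137.4, 161.3]
ee_rot: [-0.018, 1.0, 0.0, 0.0]
contact_force: [0.4, -0.6, -5.3]
gripper_width: 7.8
grasp_force: 58.7
```

Call:
arm_command:
  rows:
    - {"grip": 0, "linear": [0, 0, 6], "rot": [0, 0, 0]}
    - {"grip": 0, "linear": [0, 0, 11], "rot": [0, 0, 0]}
    - {"grip": 0, "linear": [0, 0, 15], "rot": [0, 0, 0]}
    - {"grip": 0, "linear": [0, 0, 16], "rot": [0, 0, 0]}
    - {"grip": 0, "linear": [0, 0, 16], "rot": [0, 0, 0]}

```text
clock: 38.45
position: [609.2, -137.5, 146.1]
ee_rot: [-0.018, 1.0, -0.0, 0.0]
contact_force: [-0.6, 0.2, -1.5]
gripper_width: 7.6
grasp_force: 59.4
```

Call:
arm_command:
  rows:
    - {"grip": 0, "linear": [0, 0, 2], "rot": [0, 0, 0]}
    - {"grip": 0, "linear": [0, 0, 2], "rot": [0, 0, 0]}
    - {"grip": 0, "linear": [0, 0, 2], "rot": [0, 0, 0]}

```text
clock: 38.83
position: [609.4, -137.6, 145.7]
ee_rot: [-0.018, 1.0, -0.0, 0.001]
contact_force: [-2.3, 1.5, 5.2]
gripper_width: 7.4
grasp_force: 60.4
```

Call:
arm_command:
  rows:
    - {"grip": 0, "linear": [0, 0, -1], "rot": [0, 0, 0]}
    - {"grip": 0.15, "linear": [0, 0, -1], "rot": [0, 0, 0]}
    - {"grip": 0.4, "linear": [0, 0, -1], "rot": [0, 0, 0]}
    - {"grip": 0.4, "linear": [0, 0, -1], "rot": [0, 0, 0]}
    - {"grip": 0.4, "linear": [0, 0, -20], "rot": [0, 0, 0]}
    - {"grip": 0.4, "linear": [0, 0, -60], "rot": [0, 0, 0]}
    - {"grip": 0.4, "linear": [0, 0, -100], "rot": [0, 0, 0]}
    - {"grip": 0.4, "linear": [0, 0, -110], "rot": [0, 0, 0]}
    - {"grip": 0.4, "linear": [0, 0, -110], "rot": [0, 0, 0]}

```text
clock: 39.95
position: [609.2, -137.4, 253.7]
ee_rot: [-0.018, 1.0, 0.0, 0.0]
contact_force: [0.3, -0.2, -0.5]
gripper_width: 34.6
grasp_force: 0.0
```

```bash
python3 - <<'E'
from w import *
t=snap('top','t20.png');s=snap('side','s20.png');faces(t,dict(A=B['A']))
mv((559.3,-407.5,190,.1))
a=cv2.imread('pics/s14.png').astype(int)
u=proj(s,[557,-410,30]).astype(int);d=np.abs(s['frame'][:,:,::-1].astype(int)-a).mean(2);print('A diff',d[u[1]-6:u[1]+6,u[0]-6:u[0]+6].mean())
E
```

```text
A px [471.2 199.3] [ 556.7 -410. ] [8.5, 21.3] yaw 0.12
pos [ 608.3 -137.3  251.9] a 0.036 zaxis [-0.  0. -1.] t 40.05 w 34.3 F [ 1.   0.2 -0.5]
-> [58.4, -268.4, 61.8] [0.001, -0.003, -0.064]
A diff 5.268518518518518
```

Call:
arm_command:
  rows:
    - {"grip": 0.8, "linear": [29, -60, 0], "rot": [0, 0, 0]}
    - {"grip": 0.8, "linear": [58, -120, 0], "rot": [0, 0, -0.03]}
    - {"grip": 0.8, "linear": [58, -180, 0], "rot": [0, 0, -0.07]}
    - {"grip": 0.8, "linear": [58, -240, 0], "rot": [0, 0, -0.075]}
    - {"grip": 0.8, "linear": [58, -268, 0], "rot": [0, 0, -0.075]}
    - {"grip": 0.8, "linear": [58, -268, 30], "rot": [0, 0, -0.075]}
    - {"grip": 0.8, "linear": [58, -268, 60], "rot": [0, 0, -0.075]}
    - {"grip": 0.8, "linear": [58, -268, 60], "rot": [0, 0, -0.075]}
    - {"grip": 0.8, "linear": [58, -268, 60], "rot": [0, 0, -0.075]}

```text
clock: 41.18
position: [561.0, -407.7, 194.2]
ee_rot: [-0.056, 0.998, -0.0, -0.0]
contact_force: [-0.1, -0.3, 0.7]
gripper_width: 68.7
grasp_force: 0.0
```

```bash
python3 -c "
from w import *
t=snap('top');s=snap('side');mv((559.3,-407.5,96,.11))
a=cv2.imread('pics/s20.png').astype(int)
u=proj(s,[557,-410,30]).astype(int);d=np.abs(s['frame'][:,:,::-1].astype(int)-a).mean(2);print('A diff',d[u[1]-6:u[1]+6,u[0]-6:u[0]+6].mean())
"
```

```text
pos [ 561.5 -407.7  195.3] a 0.111 zaxis [ 0. -0. -1.] t 41.275 w 68.3 F [ 0.  -0.9  0.5]
-> [2.4, 0.6, 99.3] [-0.002, 0.002, 0.001]
A diff 9.712962962962964
```

Call:
arm_command:
  rows:
    - {"grip": 0.8, "linear": [2, 1, 40], "rot": [0, 0, 0]}
    - {"grip": 0.8, "linear": [2, 1, 78], "rot": [0, 0, 0]}
    - {"grip": 0.8, "linear": [2, 1, 97], "rot": [0, 0, 0]}
    - {"grip": 0.8, "linear": [2, 1, 97], "rot": [0, 0, 0]}
    - {"grip": 0, "linear": [2, 1, 97], "rot": [0, 0, 0]}
    - {"grip": 0, "linear": [2, 1, 97], "rot": [0, 0, 0]}
    - {"grip": 0, "linear": [2, 1, 97], "rot": [0, 0, 0]}
    - {"grip": 0, "linear": [2, 1, 97], "rot": [0, 0, 0]}
    - {"grip": 0, "linear": [2, 1, 97], "rot": [0, 0, 0]}
    - {"grip": 0, "linear": [2, 1, 97], "rot": [0, 0, 0]}

```text
clock: 42.52
position: [559.2, -406.9, 97.6]
ee_rot: [-0.055, 0.998, -0.0, 0.001]
contact_force: [-0.1, 0.2, 4.2]
gripper_width: 7.9
grasp_force: 60.1
```

Call:
arm_command:
  rows:
    - {"grip": 0, "linear": [0, 0, -20], "rot": [0, 0, 0]}
    - {"grip": 0, "linear": [0, 0, -60], "rot": [0, 0, 0]}
    - {"grip": 0, "linear": [0, 0, -100], "rot": [0, 0, 0]}
    - {"grip": 0, "linear": [-4, 55, -100], "rot": [0, 0, 0.03]}
    - {"grip": 0, "linear": [-7, 110, -100], "rot": [0, 0, 0.06]}
    - {"grip": 0, "linear": [-11, 167, -90], "rot": [0, 0, 0.073]}
    - {"grip": 0, "linear": [-11, 167, -70], "rot": [0, 0, 0.073]}
    - {"grip": 0, "linear": [-11, 167, -64], "rot": [0, 0, 0.073]}
    - {"grip": 0, "linear": [-11, 167, -64], "rot": [0, 0, 0.073]}
    - {"grip": 0, "linear": [-11, 167, -64], "rot": [0, 0, 0.073]}

```text
clock: 43.78
position: [551.3, -240.3, 160.9]
ee_rot: [-0.018, 1.0, -0.0, 0.0]
contact_force: [-0.0, -0.1, -3.1]
gripper_width: 7.9
grasp_force: 59.5
```

```bash
python3 -c "
from w import *
mv((613,-237.1,161.5,.037))"
```

```text
pos [ 551.3 -240.3  160.9] a 0.037 zaxis [ 0. -0. -1.] t 43.775 w 7.9 F [-0.  -0.1 -3.1]
-> [-61.8, 0.9, -0.5] [-0.0, 0.0, -0.0]
```

Call:
arm_command:
  rows:
    - {"grip": 0, "linear": [-15, 1, 0], "rot": [0, 0, 0]}
    - {"grip": 0, "linear": [-30, 1, 0], "rot": [0, 0, 0]}
    - {"grip": 0, "linear": [-37, 1, 0], "rot": [0, 0, 0]}
    - {"grip": 0, "linear": [-44, 1, 0], "rot": [0, 0, 0]}
    - {"grip": 0, "linear": [-50, 1, 0], "rot": [0, 0, 0]}
    - {"grip": 0, "linear": [-56, 1, 0], "rot": [0, 0, 0]}
    - {"grip": 0, "linear": [-61, 1, 0], "rot": [0, 0, 0]}
    - {"grip": 0, "linear": [-61, 1, 0], "rot": [0, 0, 0]}

```text
clock: 44.78
position: [612.3, -236.0, 160.2]
ee_rot: [-0.019, 1.0, 0.0, 0.0]
contact_force: [-0.8, 0.3, -5.1]
gripper_width: 7.6
grasp_force: 59.3
```

Call:
arm_command:
  rows:
    - {"grip": 0, "linear": [0, 0, 6], "rot": [0, 0, 0]}
    - {"grip": 0, "linear": [0, 0, 11], "rot": [0, 0, 0]}
    - {"grip": 0, "linear": [0, 0, 15], "rot": [0, 0, 0]}
    - {"grip": 0, "linear": [0, 0, 17], "rot": [0, 0, 0]}
    - {"grip": 0, "linear": [0, 0, 17], "rot": [0, 0, 0]}

```text
clock: 45.4
position: [612.9, -236.4, 145.1]
ee_rot: [-0.019, 1.0, -0.001, 0.001]
contact_force: [-0.2, 0.3, 1.7]
gripper_width: 8.2
grasp_force: 60.4
```

Call:
arm_command:
  rows:
    - {"grip": 0, "linear": [0, 0, 1], "rot": [0, 0, 0]}
    - {"grip": 0, "linear": [0, 0, 0], "rot": [0, 0, 0]}
    - {"grip": 0.15, "linear": [0, 0, 0], "rot": [0, 0, 0]}
    - {"grip": 0.4, "linear": [0, 0, 0], "rot": [0, 0, 0]}
    - {"grip": 0.4, "linear": [0, 0, 0], "rot": [0, 0, 0]}
    - {"grip": 0.4, "linear": [0, 0, -20], "rot": [0, 0, 0]}
    - {"grip": 0.4, "linear": [0, 0, -60], "rot": [0, 0, 0]}
    - {"grip": 0.4, "linear": [0, 0, -100], "rot": [0, 0, 0]}
    - {"grip": 0.4, "linear": [50, -50, -130], "rot": [0, 0, 0]}
    - {"grip": 0.4, "linear": [90, -90, -150], "rot": [0, 0, 0]}

```text
clock: 46.65
position: [532.5, -321.8, 290.5]
ee_rot: [-0.02, 1.0, -0.0, 0.0]
contact_force: [0.6, -0.6, 1.1]
gripper_width: 34.1
grasp_force: 0.0
```

Call:
arm_command:
  rows:
    - {"grip": 0.4, "linear": [40, -40, 0], "rot": [0, 0, 0]}
    - {"grip": 0.4, "linear": [80, -80, 0], "rot": [0, 0, 0]}
    - {"grip": 0.4, "linear": [120, -120, 0], "rot": [0, 0, 0]}
    - {"grip": 0.4, "linear": [120, -160, 0], "rot": [0, 0, 0]}
    - {"grip": 0.4, "linear": [120, -160, 0], "rot": [0, 0, 0]}
    - {"grip": 0.4, "linear": [120, -160, 0], "rot": [0, 0, 0]}

```text
clock: 47.4
position: [419.1, -485.5, 289.1]
ee_rot: [-0.019, 1.0, 0.0, -0.0]
contact_force: [-0.7, 0.9, 1.0]
gripper_width: 34.2
grasp_force: 0.0
```

```bash
python3 - <<'E'
from w import *
t=snap('top','t30.png');s=snap('side','s30.png');mv()
# tab tops of hung weights (z=150+54=204) in top view
def bl(p,X,w,lo):
    u=proj(p,X); x0,y0=(u-w).astype(int); f=p['frame'][y0:y0+2*w,x0:x0+2*w].astype(int)
    m=(f[:,:,0]>195)&(f[:,:,1]>165)&(f[:,:,0]-f[:,:,2]>lo); ys,xs=np.nonzero(m)
    return u,(xs.mean()+x0,ys.mean()+y0,len(xs)) if len(xs) else None
for i,e in enumerate([[610.6,-239.3],[607.2,-139.9],[602.9,-40.3],[599.5,59.8]]):
    print('eye',i,'tab top',bl(t,[*e,204],8,30))
# template match hung weights in side
f=s['frame'][:,:,::-1]; 
def patch(e):
    M=[proj(s,[e[0]-25,e[1],z]) for z in (205,48)]; u=proj(s,[e[0],e[1],120]).astype(int); return cv2.resize(f[u[1]-34:u[1]+30,u[0]-16:u[0]+20],None,fx=4,fy=4)
P=[patch(e) for e in ([602.9,-40.3],[607.2,-139.9],[610.6,-239.3])]
# dark cylinder centroid vs expected in side view
for e in ([602.9,-40.3],[607.2,-139.9],[610.6,-239.3]):
    u=proj(s,[e[0]-1,e[1],70]); x0,y0=(u-[16,16]).astype(int); g=f[y0:y0+32,x0:x0+32].astype(int)
    m=(g.max(2)<85)&(g.max(2)-g.min(2)<14); ys,xs=np.nonzero(m); print('cyl',u,xs.mean()+x0,ys.mean()+y0,len(xs))
    b=0; u=proj(s,[e[0]+16,e[1],125]); x0,y0=(u-[4,7]).astype(int); print('  gate hsv',cv2.cvtColor(f[y0:y0+14,x0:x0+8],cv2.COLOR_BGR2HSV)[:,:,1].max(1))
for q in ('glue','tape','pintin'): print(q,[(np.array(r['pixel']),round(r['score'],2)) for r in models.tip_of(t,q)[:1]])
for q in ('mallet_grip','peg_top'): print(q,[(np.array(r['pixel']),round(r['score'],2)) for r in models.tip_of(s,q)[:1]])
for n in ('s0','s14','s30'):
    g=cv2.imread(f'pics/{n}.png').mean(2)[268:292,200:222]; w=np.clip(g-130,0,None); ys,xs=np.mgrid[268:292,200:222]
    print(n,(w*ys).sum()/w.sum())
E
```

```text
pos [ 419.5 -484.9  289.7] a 0.039 zaxis [-0.  0. -1.] t 47.5 w 34.1 F [0.4 0.4 0.2]
eye 0 tab top (array([398.6, 174.4]), (np.float64(397.3333333333333), np.float64(175.84848484848484), 33))
eye 1 tab top (array([353.5, 177.3]), (np.float64(352.38709677419354), np.float64(178.5483870967742), 31))
eye 2 tab top (array([308.2, 180.7]), (np.float64(307.5), np.float64(181.23529411764707), 34))
eye 3 tab top (array([262.7, 183.6]), None)
cyl [283.8 244.8] 282.9580152671756 245.9885496183206 262
  gate hsv [141  64  44  21  96 133 135 153 144 144 140 148 165 129]
cyl [306.1 225.4] 306.4765342960289 225.51263537906138 277
  gate hsv [130  58  54  51 126 130 144 149 144 141 143 146 145 149]
cyl [326.3 208.2] 324.238683127572 209.86831275720164 243
  gate hsv [163  44  56  41 139 154 149 147 139 143 141 145 149 148]
glue [(array([480.3, 158.9]), 0.7)]
tape [(array([214.5, 256.3]), 0.61)]
pintin [(array([343.2, 219.8]), 0.88)]
mallet_grip [(array([222.2, 380. ]), 0.81)]
peg_top [(array([211.7, 280.9]), 0.46)]
s0 277.87404162102956
s14 281.8374912567032
s30 281.8480211081794
```

Call:
arm_command:
  rows:
    - {"grip": 0.4, "linear": [0, 0, 0], "rot": [0, 0, 0]}
    - {"grip": 0.4, "linear": [0, 0, 0], "rot": [0, 0, 0]}
    - {"grip": 0.4, "linear": [0, 0, 0], "rot": [0, 0, 0]}
    - {"grip": 0.4, "linear": [0, 0, 0], "rot": [0, 0, 0]}
    - {"grip": 0.4, "linear": [0, 0, 0], "rot": [0, 0, 0]}
    - {"grip": 0.4, "linear": [0, 0, 0], "rot": [0, 0, 0]}
    - {"grip": 0.4, "linear": [0, 0, 0], "rot": [0, 0, 0]}
    - {"grip": 0.4, "linear": [0, 0, 0], "rot": [0, 0, 0]}

```text
clock: 48.75
position: [419.1, -485.8, 289.7]
ee_rot: [-0.019, 1.0, -0.0, 0.0]
contact_force: [-0.8, 0.6, 0.1]
gripper_width: 34.0
grasp_force: 0.0
```

```bash
python3 - <<'E'
from w import *
F=[snap('side') for _ in range(4)]; s=F[0]
for e in ([602.9,-40.3],[607.2,-139.9],[610.6,-239.3]):
    u=proj(s,[e[0]-1,e[1],70]); x0,y0=(u-[16,16]).astype(int)
    for p in F:
        g=p['frame'][y0:y0+32,x0:x0+32].astype(int); m=(g.max(2)<85)&(g.max(2)-g.min(2)<14); ys,xs=np.nonzero(m); print(round(xs.mean()+x0,2),round(ys.mean()+y0,2),end=' | ')
    print()
E
```

```text
283.06 246.02 | 283.02 245.97 | 282.97 246.13 | 282.98 246.01 | 
306.71 225.56 | 306.5 225.58 | 306.61 225.65 | 306.7 225.56 | 
324.23 210.09 | 324.31 209.93 | 324.32 209.97 | 324.27 210.04 |
```

Still and clear of the robot; handing in.

```bash
python3 -c "
from bench import job
print(job.job_done())"
```

```text
the job is handed in; nothing more can be done
None
```

I handed the job in at about 49 s: the peg is down by about 12.6 mm as measured in the camera images (11.5 mm is the pass mark), the mallet is back in its cradle, and all three weights hang still from eyes 0, 1 and 2; I saw the gate shut only on the eye 2 weight, and infer it for the other two from matching forces and pictures, since no verdict came back.

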